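Crank two jam portions into the bowl

TASK

Put the navy bowl upright on the worktop, where the tubs fall from the open end of the jam-portion dispenser, and let go of it. Then take the crank by its black knob and turn it clockwise, slowly and steadily, through the heavy point that comes once in every turn, until exactly two jam tubs have dropped into the bowl; then let go of the knob with the crank at rest. Do not crush the knob or drag it in or out along the crank arm (its sprung pin bears little: feel where it sits), do not let the spring snap the crank forward or kick it back, do not touch the tubs, and leave the two spice jars and the kitchen timer where they are.

Things in the scene. Friction and masses are not known exactly. Their poses are not given: they have to be found in the camera images.
- dispenser: Fixed jam-portion dispenser: grey gearbox 100 x 90 x 136 mm high, a crank on top, a straight magazine at its side. Origin on the worktop under the crank's axis, z up; the magazine runs to its own -y. Turned clockwise seen from above (yellow arrow), a white pusher moves the row of tubs to the open end by 32 mm (one tub) a turn. At the start the crank stands in the easy part of its turn.
- crank_arm: Flat steel crank arm, 22 mm wide, turning in a horizontal plane. Origin on the crank's axis at the arm's underside, 156 mm above the worktop; x points along the arm to the knob, z up. The forces of both fingers on knob and arm, added up, must stay under 120 N (a grip of 40 N counts 80), the turning speed under 8 rad/s; the crank must not run by itself (2 rad/s unheld).
- knob_slot (a point): Middle of the slot in the arm, 60 mm from the axis, at half the knob's height (190 mm above the worktop); axes as the arm's. The knob is a black upright cylinder, 24 mm across, 167 to 212 mm above the worktop, spinning freely. Its pin is clamped up to 10 mm further in or out along the arm than this point (50 to 70 mm from the axis): different each time and not measured.
- outlet (a point): Point on the worktop under where the tubs fall; the bowl's centre belongs here. Axes as the dispenser's. The magazine's lip is 36 mm back to +y. The magazine is an open-topped channel, 46 mm wide, floor 74 mm and walls 94 mm above the worktop; its last 90 mm are free underneath (70 mm of headroom).
- bowl_center (a point): Loose navy bowl, 154 mm across, 53 mm high, 0.15 to 0.3 kg, round and open. This point lies on its axis, half-way up (26 mm). Its foot is 84 mm across; the wall slopes out from there to the rim at 76 mm radius, so it can be pinched across the rim from above.
- bowl: The same navy bowl at its origin, the centre of its underside.
- tub_1: Red square jam tub (sealed portion), 32 x 32 x 24 mm high, 15 g, first in the row (nearest the open end). Origin at the centre of its underside, 74 mm above the worktop while in the magazine.
- tub_2: Yellow tub, the same, second in the row.
- tub_3: Blue tub, the same, third in the row; it must stay in the magazine.
- tub_4: Green tub, the same, last in the row, next to the pusher; it must stay in the magazine.
- red_jar: Bystander: spice jar with a red cap, 45 x 45 x 106 mm, origin at the centre of its underside.
- white_jar: Bystander: spice jar with a white cap, 47 x 47 x 98 mm, origin at the centre of its underside.
- timer: Bystander: round kitchen timer with a red top, 64 x 64 x 36 mm, origin at the centre of its underside.
- crank_top (a point): Centre of the hub's top, on the crank's axis, 166 mm above the worktop. The arm is clamped to its shaft at any angle, so where the heavy point lies must be felt: elsewhere turning takes 2 to 3 N at the knob; over 75 degrees before it a spring resists with up to about 11 N, over 75 degrees after it pushes the crank on with up to 5 N. A tub drops soon after each heavy point.
- knob_flex (a joint): Sprung play of the knob's pin along the arm (m): 0 unloaded, positive outwards, 10 N for each mm. A push or pull along the arm of more than 13 N (1.3 mm) overloads the pin. Pushing across the arm, as cranking does, does not show here.
Not all that is in view belongs to the job. Leave any brown look-alike of the bowl alone.

How it is judged:
On the way, in this order (a step that is already met when the one before it is completed fails the run):
1. the bowl stands under the outlet, released, before any tub has dropped (horizontal distance between bowl_center and outlet below 0.05 m and angle between bowl_center's own z axis and vertical below 0.15 rad and height (world z) of bowl_center below 0.034 m and linear speed of bowl below 0.02 m/s and contact force between the fingers and bowl below 0.2 N and height (world z) of each of tub_1, tub_2 above 0.067 m), for 0.2 s.
2. the first tub lies in the bowl, the second is still in the magazine (horizontal distance between tub_1 and bowl_center below 0.07 m and height (world z) of tub_1 below 0.05 m and height (world z) of tub_2 above 0.067 m), for 0.1 s.
3. the second tub lies in the bowl (horizontal distance between each of tub_1, tub_2 and bowl_center below 0.07 m and height (world z) of each of tub_1, tub_2 below 0.05 m), for 0.2 s.
At the end, for the whole second after the job is handed in: The bowl stands upright on the worktop, its centre within 50 mm of the outlet point; the red and the yellow tub lie in it, the blue and the green tub are still in the magazine; crank and bowl are at rest and the robot has let go (all of step 3 and horizontal distance between bowl_center and outlet below 0.05 m and angle between bowl_center's own z axis and vertical below 0.15 rad and height (world z) of bowl_center below 0.034 m and height (world z) of each of tub_3, tub_4 above 0.067 m and angular speed of crank_arm below 0.1 rad/s and linear speed of bowl below 0.02 m/s); the robot touches nothing.
It fails at once if the knob's pin is overloaded along the arm (more than 1.3 mm, 13 N) (value of joint knob_flex above 0.0013 m or value of joint knob_flex below -0.0013 m).
It fails at once if the crank is spun too fast (over 8 rad/s) or is left to run by itself, snapping forward or kicking back (over 2 rad/s with the fingers not holding it) (angular speed of crank_arm above 8 rad/s or (angular speed of crank_arm above 2 rad/s and contact force between the fingers and crank_arm below 1 N)).
It fails at once if the fingers squeeze and load the crank or its knob with more than 120 N in all (contact force between the fingers and crank_arm above 120 N).
It fails at once if the gripper or the arm touches a tub (contact force between any of the fingers, the arm and tub_1 above 0.3 N or contact force between any of the fingers, the arm and tub_2 above 0.3 N or contact force between any of the fingers, the arm and tub_3 above 0.3 N or contact force between any of the fingers, the arm and tub_4 above 0.3 N).
It fails at once if a spice jar or the timer is shifted by more than 3 cm (distance of any of red_jar, white_jar, timer from where it was at the start of the episode above 0.03 m).
It also fails if it takes over 72 s, if anything falls off the work surface, if the arm or the gripper's body presses on something with over 40 N, if the wrist force passes 120 N, or if a joint passes its speed limit or range.

ROBOT

A 6-joint arm with a two-finger parallel gripper is mounted at the origin on a cart in front of the work surface, level with it; the furniture and walls round the work are solid. World frame = base frame: x ahead of the robot, y to its left, z up, the work surface at z = 0. Lengths are in m, angles in rad, forces in N, time in s.
With the tool pointing down it reaches from about 0.25 to 0.725 m from the base axis. Payload 4 kg.
Tool frame: the origin (TCP) lies on the centre line of the jaws, within the pads' length; the fingertips stand 17 mm ahead of it and the grasp point (between the pads) lies 2 mm behind it; z points along the fingers, x is the direction in which the jaws open and shut, and the axes are right-handed (so a half turn about z gives the same grasp; the last joint's range is limited). The gripper opens to 85 mm and grips with 20 to 120 N. Pads are 22 mm wide; open, the fingers measure 114 mm over their backs; the gripper's body (76 mm by 85 mm) begins 54 mm behind the grasp point. The pads swing forward as they close: fully open they stand 13 mm farther back than shut.
Start: joints at [-1.343, 0.241, 0.005, 1.335, 0, 1.571], TCP at [0.113, -0.487, 0.248] pointing down, gripper open.
Joint ranges: [-2.72, 2.72], [-1.05, 1.87], [-1.09, 1.28], [-1.99, 2.15], [-1.42, 1.44], [-3.14, 3.14]. Speed limits (rad/s): [2.79, 2.79, 3.14, 3.14, 3.14, 3.14].

INTERFACE

Orientations are given as a unit quaternion [x, y, z, w].
In Python, from workcell import bot gives the robot as it stands.
- The arm moves only by the tool jog_arm, never from a script. Its arguments are lists of equal length, an entry for each row: "jaw": the closure, from 0 (fully open) to 1 (shut); "linear": the shift along the tool's x, y, z in m, a list of three; "delta_rot": the turn, a rotation vector about the tool's x, y, z in degrees, a list of three. A call has exactly 8 rows; each row is the pose to reach, as a shift and turn from the pose commanded when the call began, along the tool's axes at that moment; what a row does not reach only later rows make up. A row lasts 1/12 s, in which the tool goes at most 41.7 mm and 7.16 degrees, less where a joint would pass 70% of its speed; a pose out of reach is approached as far as the arm can. A call with a gripper value outside its range is refused whole. The fingers move at their own pace and stop on an object; the grip force is fixed at half the most. Time passes only in rows, so rows that repeat a pose let the fingers close, or fill a call up. It gives the time, the measured TCP pose, the force and the opening at its end, in the units of the state.
- bot.get_obs(): the state, without advancing time (a new reading comes with each control period).
- bot.camera(name): name is "side" or "top"; returns (picture, depth): 400x640x3 uint8, red, green, blue; 400x640 float32, m along the optical axis (not along the pixel's ray), 0 where there is no reading.
- bot.calibration(name): a dict with "fovy" (degrees; the focal length in pixels is half the picture's height over the tangent of half this angle, whatever the lens; pixels are square), "cx", "cy" (the principal point, pixels), "origin" and "orientation" of the camera in the world. Camera axes: x right, y down, z forward; pixel columns grow to the right and rows downward; lengths in m; the calibration is good to about 2 mm. A picture is of the moment at which its call begins. calibration takes no time and is no camera call.
- bot.job_done(): hands the job in, once; it reports no verdict.
The state is a dict: "clock": time; "joint_pos": joint angles; "joint_vel": joint speeds; "tau": joint torques, N m; "eef_pos": TCP position; "tool_rot": TCP orientation; "ft_force": force on the tool from outside, world axes, zero at the start; "ft_torque": the same for the moment, N m; "grip_width": finger opening in m.
Only numpy, scipy, OpenCV 4.12 (cv2) and the standard library are available. Lean on these libraries where they do the work, as an engineer would, in place of code of your own. Each camera call takes 0.05 s, during which the arm holds its last target.

## Working session

There is one attempt and no reset: what is moved stays moved. The work goes in short steps, Python scripts to look and compute and a tool call to move; the robot and the scene stay as the last step left them, time stands still between calls to the robot, and variables do not carry over. Pictures are saved under pics/ and viewed, and the job is handed in when it is done.

Besides the shell and the picture viewer there is one more tool, called after "Request:" by a JSON object that holds its "op" and its "data", one argument or row to a line. jog_arm: Moves the arm, as the interface text tells. Its arguments: {"type":"object","properties":{"jaw":{"type":"array","items":{"type":"number"}},"linear":{"type":"array","items":{"type":"array","items":{"type":"number"}}},"delta_rot":{"type":"array","items":{"type":"array","items":{"type":"number"}}}},"required":["jaw","linear","delta_rot"]}

```bash
ls; mkdir -p pics
python3 - <<'E'
from workcell import bot
import cv2,numpy as np
print(bot.get_obs())
for n in("side","top"):
    p,d=bot.camera(n);c=bot.calibration(n);print(n,c)
    cv2.imwrite(f"pics/{n}0.png",p[:,:,::-1]);np.savez(f"pics/{n}0.npz",p=p,d=d)
E
```

```text
pics
{'clock': 0.0, 'joint_pos': array([-1.34303243e+00,  2.41423328e-01,  3.72332088e-03,  1.33523141e+00,
        1.46754475e-06,  1.57079752e+00]), 'joint_vel': array([-2.68766526e-04, -4.02684036e-04, -2.61169561e-04,  7.78831509e-04,
       -6.56611157e-04,  4.75342638e-05]), 'tau': array([ 7.50406143e-04, -3.72318041e+01,  2.52406955e+01,  1.71390432e-02,
        1.12504629e-04, -9.12484893e-06]), 'eef_pos': array([ 0.11276267, -0.48649309,  0.24740743]), 'tool_rot': array([ 7.82878401e-01, -6.22173826e-01, -8.35304743e-04, -6.64774054e-04]), 'ft_force': array([-0.163947  , -0.82264822,  0.38275114]), 'ft_torque': array([-0.00636547,  0.06304855,  0.04894543]), 'grip_width': 0.08539919149425923}
side {'fovy': 54.06253133072914, 'cx': 324.0687044880877, 'cy': 203.29685990675785, 'origin': array([0.03472206, 0.88061432, 0.9758797 ]), 'orientation': array([-0.25104061,  0.8722951 , -0.40386482,  0.11389942])}
top {'fovy': 45.882525675461636, 'cx': 318.54206369344064, 'cy': 201.0837293306793, 'origin': array([0.37440106, 0.03857662, 1.44910396]), 'orientation': array([-0.70229286,  0.70796464, -0.05270767,  0.05284614])}
```

View pics/side0.png

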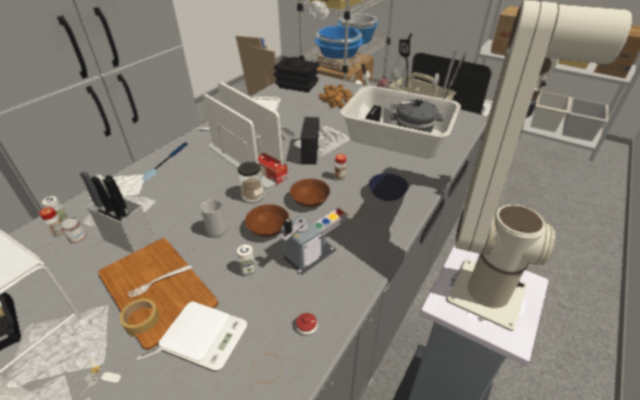

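View pics/top0.png

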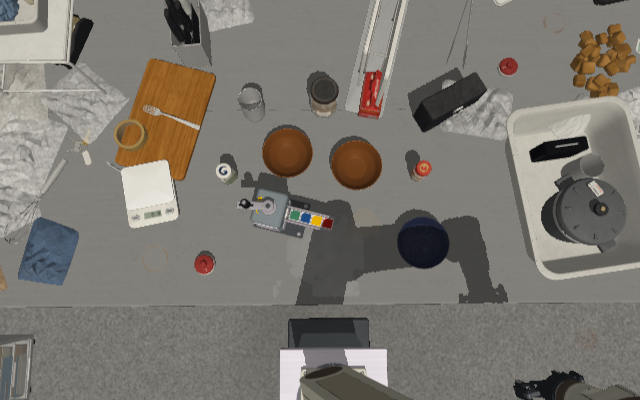

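The top view shows the navy bowl at about (423,243), the dispenser hub at (268,206), the red tub at (328,224), the knob at (245,203), and two brown bowls at (287,152) and (356,164). I'll enlarge it.

```bash
cat > h.py <<'E'
import numpy as np,cv2
from scipy.spatial.transform import Rotation as R
from workcell import bot
def cam(n):
    c=bot.calibration(n); f=200/np.tan(np.radians(c["fovy"])/2)
    return c["origin"],R.from_quat(c["orientation"]).as_matrix(),f,c["cx"],c["cy"]
def ray(n,u,v):
    o,M,f,cx,cy=cam(n); d=M@np.array([(u-cx)/f,(v-cy)/f,1.]); return o,d
def atz(n,u,v,z):
    o,d=ray(n,u,v); return o+d*(z-o[2])/d[2]
def pd(n,u,v,d):
    o,r=ray(n,u,v); return o+r*d
def proj(n,P):
    o,M,f,cx,cy=cam(n); q=M.T@(np.asarray(P)-o); return cx+f*q[0]/q[2],cy+f*q[1]/q[2]
def tri(u1,v1,u2,v2):
    o1,d1=ray("top",u1,v1);o2,d2=ray("side",u2,v2)
    A=np.stack([d1,-d2],1);s=np.linalg.lstsq(A,o2-o1,rcond=None)[0]
    a=o1+d1*s[0];b=o2+d2*s[1];return (a+b)/2,np.linalg.norm(a-b)
def cloud(n,d):
    o,M,f,cx,cy=cam(n); v,u=np.mgrid[0:400,0:640]
    q=np.stack([(u-cx)/f*d,(v-cy)/f*d,d],-1); P=q@M.T+o; P[d==0]=np.nan; return P
def crop(p,u0,v0,w,h,s,fn):
    cv2.imwrite(fn,cv2.resize(p[v0:v0+h,u0:u0+w,::-1],None,fx=s,fy=s,interpolation=cv2.INTER_CUBIC))
E
python3 - <<'E'
from h import *
a=np.load("pics/top0.npz");b=np.load("pics/side0.npz")
crop(a["p"],200,150,160,110,5,"pics/t0c.png")
crop(b["p"],225,170,190,130,4,"pics/s0c.png")
P=cloud("top",a["d"]); print("table z",np.nanmedian(P[255:270,240:290,2]))
# bowl: navy mask
hsv=cv2.cvtColor(a["p"],cv2.COLOR_RGB2HSV)
m=((hsv[...,0]>105)&(hsv[...,0]<135)&(hsv[...,1]>90)); m[:, :390]=0;m[:,460:]=0;m[:205]=0;m[280:]=0
print(m.sum())
Z=P[...,2]; 
rim=m&(Z>0.045); q=P[rim]; print(len(q),q.min(0),q.max(0),np.nanpercentile(Z[m],[1,50,99]))
A=np.c_[2*q[:,:2],np.ones(len(q))];x=np.linalg.lstsq(A,(q[:,:2]**2).sum(1),rcond=None)[0]
print("rim circle",x[:2],np.sqrt(x[2]+x[0]**2+x[1]**2), np.median(q[:,2]))
ps=cloud("side",b["d"]); w=(abs(ps[...,0]-x[0])<.1)&(abs(ps[...,1]-x[1])<.1)&(ps[...,2]>.045)&(ps[...,2]<.08); q=ps[w]
A=np.c_[2*q[:,:2],np.ones(len(q))];x=np.linalg.lstsq(A,(q[:,:2]**2).sum(1),rcond=None)[0]
print("side rim",len(q),x[:2],np.sqrt(x[2]+x[0]**2+x[1]**2),q[:,2].max())
E
```

```text
table z -0.0011564648025957913
913
165 [ 0.38695555 -0.34129573  0.04500263] [ 0.53207406 -0.19571697  0.05927165] [0.0074026  0.03413913 0.05459835]
rim circle [ 0.4591717  -0.26829488] 0.07199557261784778 0.049065031612179455
side rim 171 [ 0.45573743 -0.26849793] 0.07389944075348251 0.057807012683147696
```

View pics/t0c.png

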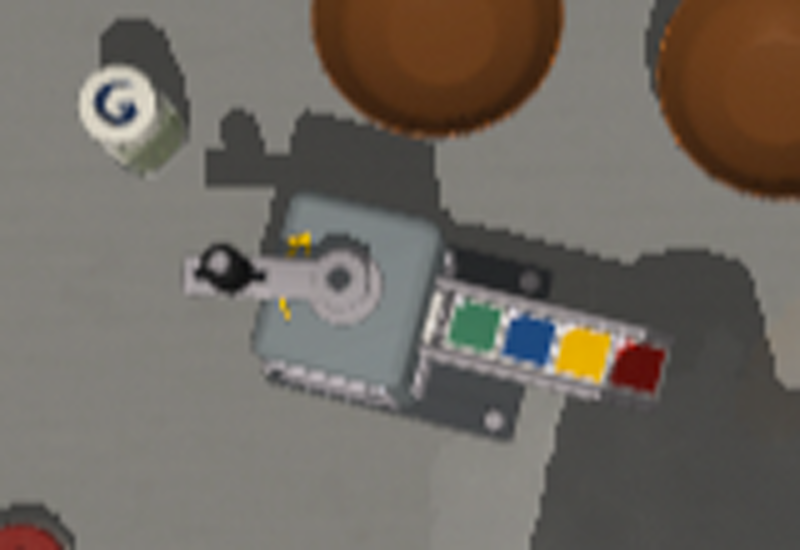

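View pics/s0c.png

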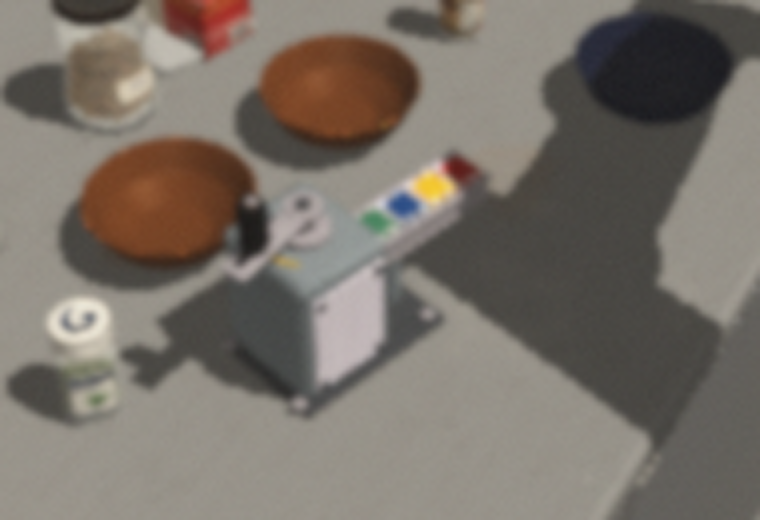

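Run:
```python
from h import *
a=np.load("pics/top0.npz");b=np.load("pics/side0.npz")
T=lambda x,y:((x+.5)/5-.5+200,(y+.5)/5-.5+150)
S=lambda x,y:((x+.5)/4-.5+225,(y+.5)/4-.5+170)
for n,t,s in [("hub",(340,277),(302,206)),("knobtop",(224,266),(252,203)),("green",(475,326),(376,222)),("blue",(528,340),(404,206)),("yel",(583,354),(434,187)),("red",(638,367),(461,169))]:
    print(n,tri(*T(*t),*S(*s)), atz("top",*T(*t),{"hub":.166,"knobtop":.212}.get(n,.098)))
P=cloud("top",a["d"]);ps=cloud("side",b["d"])
for nm,Q in(("top",P),("side",ps)):
    Z=Q[...,2];box=(Q[...,0]>.4)&(Q[...,0]<.68)&(Q[...,1]>-.05)&(Q[...,1]<.32)
    m=box&(Z>.12)&(Z<.145); q=Q[m][:,:2]
    r=cv2.minAreaRect(q.astype(np.float32)*1000);print(nm,"box top",m.sum(),np.median(Q[m][:,2]),r)
    m=box&(Z>.18)&(Z<.23);q=Q[m];print("knob",m.sum(),q.min(0),q.max(0),np.median(q,0))
    m=box&(Z>.07)&(Z<.105)&(Q[...,1]<.12)&(Q[...,0]<.6);q=Q[m];r=cv2.minAreaRect(q[:,:2].astype(np.float32)*1000);print("mag",m.sum(),r, q.min(0))
```

```text
hub (array([0.55730495, 0.17772279, 0.16225656]), np.float64(0.002339277068451598)) [0.55782423 0.17786327 0.166     ]
knobtop (array([0.55800388, 0.23472087, 0.20947182]), np.float64(6.051308956490203e-06)) [0.55762673 0.23431935 0.212     ]
green (array([0.53690466, 0.10655427, 0.09866866]), np.float64(0.003143464176414511)) [0.53841491 0.10727439 0.098     ]
blue (array([0.52889975, 0.07620264, 0.09640423]), np.float64(0.0029458255249560977)) [0.53005871 0.07678655 0.098     ]
yel (array([0.51991618, 0.04436478, 0.09748759]), np.float64(0.00404106540230543)) [0.52170835 0.04520433 0.098     ]
red (array([0.5122075 , 0.01286343, 0.09748174]), np.float64(0.003917246952783239)) [0.51394977 0.01367306 0.098     ]
top box top 910 0.13417411787447586 ((554.88720703125, 178.88836669921875), (90.80032348632812, 101.94422912597656), 75.42460632324219)
knob 73 [0.54677637 0.22503161 0.18218644] [0.56885429 0.24729686 0.21625803] [0.55698389 0.23539122 0.20830765]
mag 709 ((525.2255859375, 60.33869934082031), (129.54534912109375, 46.787967681884766), 75.53378295898438) [ 0.48825828 -0.00637357  0.07022079]
side box top 502 0.13421968061156908 ((551.201416015625, 180.63812255859375), (88.72100830078125, 100.8425521850586), 75.24150848388672)
knob 91 [0.54290204 0.22738907 0.18043973] [0.56764486 0.25095658 0.2146095 ] [0.55150439 0.24212298 0.20109225]
mag 461 ((520.3921508789062, 56.187408447265625), (120.77461242675781, 47.260658264160156), 75.73054504394531) [ 0.4862368  -0.00454161  0.07036714]
```

Run:
```python
from h import *
a=np.load("pics/top0.npz");b=np.load("pics/side0.npz")
P=cloud("top",a["d"]);ps=cloud("side",b["d"])
c=np.array([.4575,-.2684])
for Q in(P,ps):
    r=np.hypot(Q[...,0]-c[0],Q[...,1]-c[1]);
    print([(k,round(float(np.nanpercentile(Q[...,2][(r>k/1000-.002)&(r<k/1000+.002)],50)),4)) for k in range(0,96,4)])
hsv=cv2.cvtColor(a["p"],cv2.COLOR_RGB2HSV)
m=((hsv[...,0]<14)&(hsv[...,1]>110)&(P[...,2]>.04)&(P[...,2]<.07)).astype(np.uint8)
n,l,st,ce=cv2.connectedComponentsWithStats(m)
for i in range(1,n):
    if st[i,4]>30:
        q=P[l==i];A=np.c_[2*q[:,:2],np.ones(len(q))];x=np.linalg.lstsq(A,(q[:,:2]**2).sum(1),rcond=None)[0]
        print(ce[i],x[:2],np.sqrt(x[2]+x[0]**2+x[1]**2),q.min(0),q.max(0))
for n,uv in(("redjar",(424,168)),("timer",(204,264)),("wjar",(223,171))):print(n,atz("top",*uv,.1 if n!="timer" else .036))
```

```text
[(0, 0.0093), (4, 0.009), (8, 0.0096), (12, 0.0076), (16, 0.0087), (20, 0.0096), (24, 0.0087), (28, 0.0088), (32, 0.0093), (36, 0.0107), (40, 0.0127), (44, 0.0155), (48, 0.0184), (52, 0.0203), (56, 0.0231), (60, 0.0272), (64, 0.0334), (68, 0.0393), (72, 0.0455), (76, 0.0498), (80, -0.0004), (84, -0.0007), (88, -0.001), (92, -0.0008)]
[(0, nan), (4, 0.0089), (8, 0.0098), (12, 0.009), (16, 0.009), (20, 0.0099), (24, 0.0086), (28, 0.0095), (32, 0.0094), (36, 0.0092), (40, 0.0117), (44, 0.0142), (48, 0.0147), (52, 0.0171), (56, 0.0184), (60, 0.0244), (64, 0.0294), (68, 0.0364), (72, 0.043), (76, 0.047), (80, -0.0004), (84, -0.0002), (88, -0.0012), (92, -0.0005)]
[369.20792079 110.97029703] [ 0.86736221 -0.11971795] 0.019757542065708473 [ 0.85372701 -0.15037884  0.04017256] [ 0.87781042 -0.08840833  0.06999323]
[287.07731959 147.55154639] [0.73376281 0.1326671 ] 0.0718816497722079 [0.65832667 0.05660966 0.04021316] [0.80924717 0.20865046 0.05840441]
[357.59466019 160.07281553] [ 0.69461167 -0.07656382] 0.07174974598931982 [ 0.61931968 -0.1525467   0.04001269] [ 7.70570251e-01 -4.34620120e-04  6.16954764e-02]
redjar [ 0.67260415 -0.2704211   0.1       ]
timer [0.40120713 0.37916134 0.036     ]
wjar [0.66844888 0.31588411 0.1       ]
  return np.nanmean(a, axis, out=out, keepdims=keepdims)
```

```bash
cat >> h.py <<'E'
def Rt(x,z):
    x=np.array(x,float);z=np.array(z,float);z/=np.linalg.norm(z);x-=z*(x@z);x/=np.linalg.norm(x);return np.stack([x,np.cross(z,x),z],1)
def jog(p,M,p0=None,M0=None):
    o=bot.get_obs();p0=o["eef_pos"] if p0 is None else np.array(p0);M0=R.from_quat(o["tool_rot"]).as_matrix() if M0 is None else M0
    return np.round((M0.T@(np.array(p)-p0))*1000,1),np.round(R.from_matrix(M0.T@M).as_rotvec(degrees=True),2)
E
python3 - <<'E'
from h import *
o=bot.get_obs();M=R.from_quat(o["tool_rot"]).as_matrix();print(M.round(3))
for sx in(1,-1):
    M1=Rt([sx*.866,0,sx*.5],[.5,0,-.866]);print(sx,jog([.344,-.268,.12],M1))
E
```

```text
[[ 0.226 -0.974 -0.   ]
 [-0.974 -0.226  0.002]
 [-0.002  0.    -1.   ]]
1 (array([-160.5, -274.6,  127.8]), array([ 20.05,  25.4 , -75.09]))
-1 (array([-160.5, -274.6,  127.8]), array([ 27.  , -21.3 , 100.37]))
```

Request:
{"op": "jog_arm", "data": {
  "jaw": [0.2, 0.5, 0.5, 0.5, 0.5, 0.5, 0.5, 0.5],
  "linear": [
    [-0.02, -0.034, 0.016],
    [-0.04, -0.068, 0.032],
    [-0.06, -0.103, 0.048],
    [-0.08, -0.137, 0.064],
    [-0.1, -0.171, 0.08],
    [-0.12, -0.206, 0.096],
    [-0.14, -0.24, 0.112],
    [-0.1605, -0.2746, 0.1278]
  ],
  "delta_rot": [
    [1.67, 2.12, -6.26],
    [3.34, 4.23, -12.5],
    [5, 6.35, -18.8],
    [6.7, 8.5, -25],
    [8.35, 10.6, -31.3],
    [10, 12.7, -37.5],
    [11.7, 14.8, -43.8],
    [13.4, 17, -50]
  ]
}}

```text
clock: 0.77
eef_pos: [0.3385, -0.2729, 0.1234]
tool_rot: [0.958, -0.222, 0.183, 0.001]
ft_force: [0.5, -0.6, -0.1]
grip_width: 0.0427
```

Run:
```python
from h import *
M1=Rt([.866,0,.5],[.5,0,-.866]);print(jog([.344,-.268,.12],M1)); o=bot.get_obs(); print(o["grip_width"],o["joint_pos"],o["clock"],o["ft_force"])
```

```text
(array([ 1.3, -6.5,  4.7]), array([  6.72,   8.23, -24.75]))
0.04271155115383093 [-0.80821175  0.01948269 -0.6826411   0.55613072  0.19745077  1.24873015] 0.7667 [ 0.5357314  -0.60866702 -0.06078616]
```

Request:
{"op": "jog_arm", "data": {
  "jaw": [0.5, 0.5, 0.5, 0.5, 0.5, 0.5, 0.5, 0.5],
  "linear": [
    [0, 0, 0],
    [0, 0, 0],
    [0, 0, 0],
    [0, 0, 0],
    [0, 0, 0],
    [0, 0, 0],
    [0, 0, 0],
    [0, 0, 0]
  ],
  "delta_rot": [
    [1.7, 2.1, -6.2],
    [3.4, 4.2, -12.4],
    [5, 6.3, -18.7],
    [6.7, 8.4, -25],
    [6.7, 8.4, -25],
    [6.7, 8.4, -25],
    [6.7, 8.4, -25],
    [6.7, 8.4, -25]
  ]
}}

```text
clock: 1.43
eef_pos: [0.338, -0.2748, 0.1241]
tool_rot: [0.966, -0.001, 0.259, 0.001]
ft_force: [0.2, -0.2, -0.6]
grip_width: 0.0426
```

Run:
```python
from h import *
M1=Rt([.866,0,.5],[.5,0,-.866]);print(jog([.384,-.268,.05],M1)); o=bot.get_obs(); print(o["eef_pos"],o["joint_pos"],o["ft_force"])
for n in ("top","side"):
    p,d=bot.camera(n);cv2.imwrite(f"pics/{n}1.png",p[:,:,::-1])
    u,v=proj(n,[.42,-.268,.06]);print(u,v);crop(p,int(min(u-80,480)),int(v-60),160,120,5 ,f"pics/{n}1c.png")
```

```text
(array([ 2.7, -7.1, 87.2]), array([ 0.13, -0.01, -0.1 ]))
[ 0.33799144 -0.27484762  0.12414603] [-0.95338139  0.03267379 -0.73277806  0.48062804  0.41866243  0.68935008] [ 0.16757998 -0.21765244 -0.63452568]
423.72348256878354 255.58407526615525
397.1993648395803 186.28016207794488
```

View pics/top1c.png

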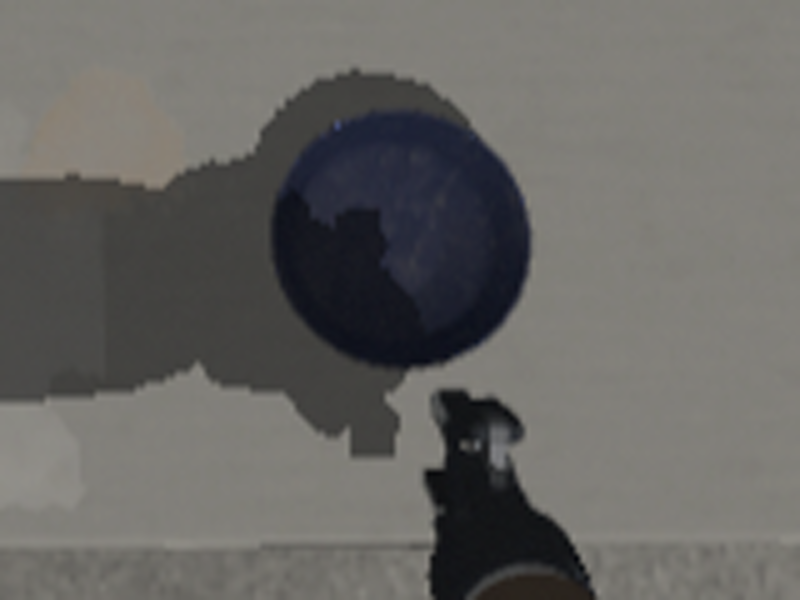

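View pics/side1c.png

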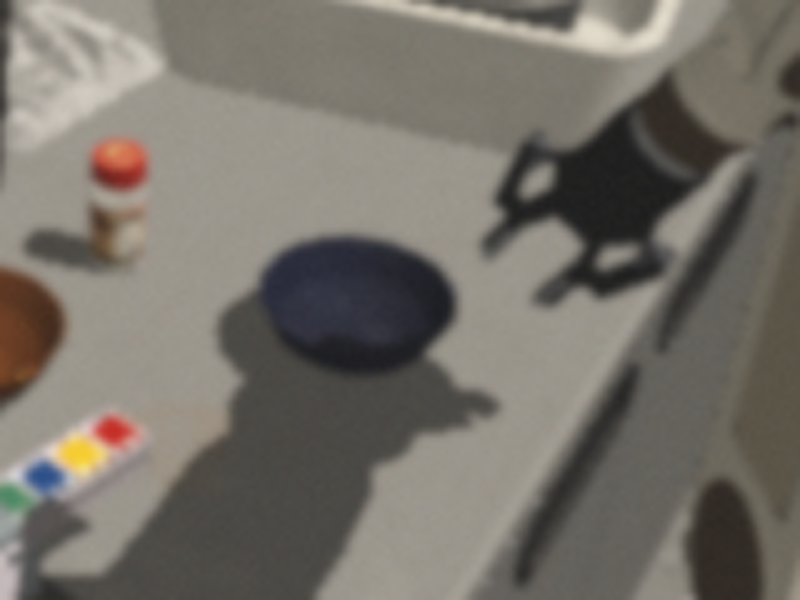

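Request:
{"op": "jog_arm", "data": {
  "jaw": [0.5, 0.5, 0.5, 0.5, 0.5, 0.5, 0.5, 0.5],
  "linear": [
    [0.002, -0.004, 0.02],
    [0.0027, -0.0071, 0.04],
    [0.0027, -0.0071, 0.06],
    [0.0027, -0.0071, 0.07],
    [0.0027, -0.0071, 0.08],
    [0.0027, -0.0071, 0.087],
    [0.0027, -0.0071, 0.087],
    [0.0027, -0.0071, 0.087]
  ],
  "delta_rot": [
    [0, 0, 0],
    [0, 0, 0],
    [0, 0, 0],
    [0, 0, 0],
    [0, 0, 0],
    [0, 0, 0],
    [0, 0, 0],
    [0, 0, 0]
  ]
}}

```text
clock: 2.2
eef_pos: [0.3838, -0.2676, 0.0498]
tool_rot: [0.966, -0.0, 0.259, 0.0]
ft_force: [-0.2, -0.1, -0.2]
grip_width: 0.0432
```

Run:
```python
from h import *
o=bot.get_obs(); print(o["eef_pos"],o["ft_force"])
for n in ("top","side"):
    p,d=bot.camera(n)
    u,v=proj(n,[.42,-.268,.06]);crop(p,int(min(u-50,480)),int(v-40),100,80,8 ,f"pics/{n}2c.png")
```

```text
[ 0.38375506 -0.26757757  0.04984951] [-0.22488629 -0.06400548 -0.21477787]
```

View pics/top2c.png

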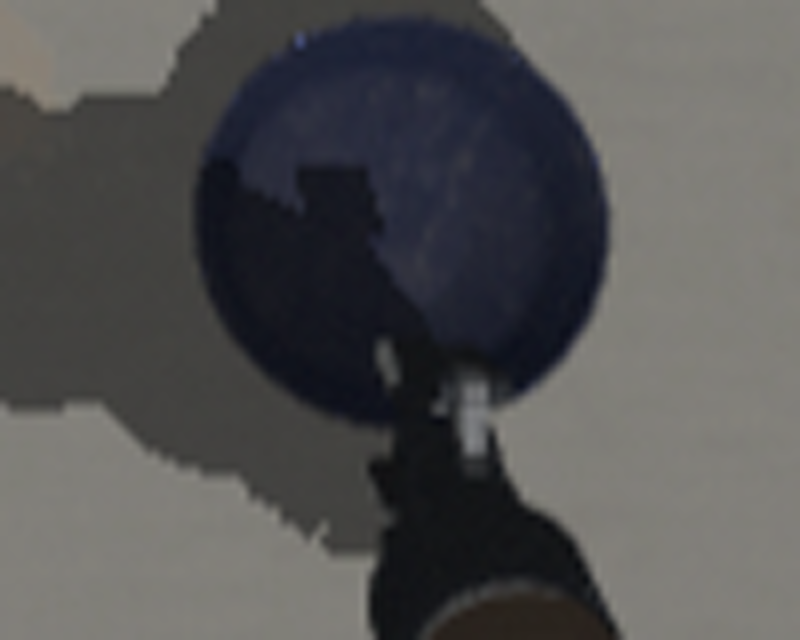

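View pics/side2c.png

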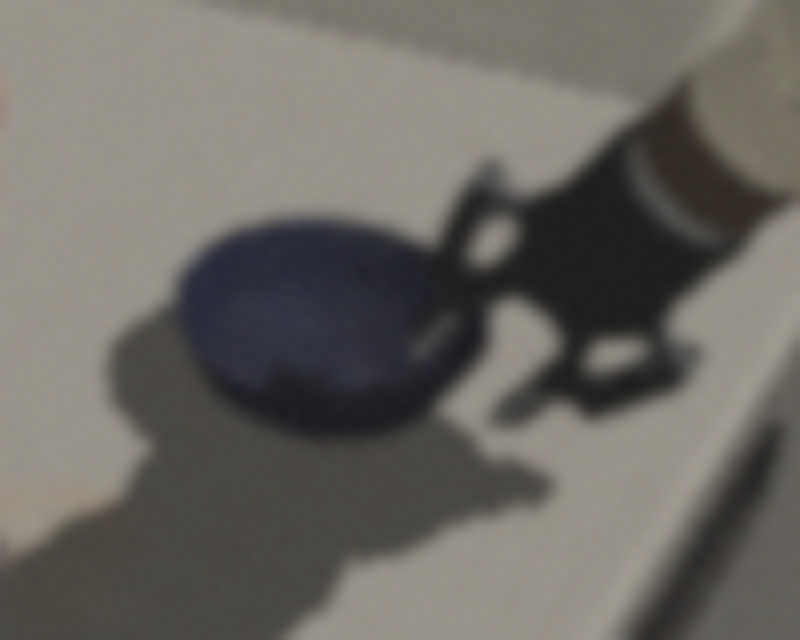

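The fingers straddle the bowl's near wall, one inside and one outside. Closing.

Request:
{"op": "jog_arm", "data": {
  "jaw": [0.7, 0.8, 0.9, 1, 1, 1, 1, 1],
  "linear": [
    [0, 0, 0],
    [0, 0, 0],
    [0, 0, 0],
    [0, 0, 0],
    [0, 0, 0],
    [0, 0, 0],
    [0, 0, 0],
    [0, 0, 0]
  ],
  "delta_rot": [
    [0, 0, 0],
    [0, 0, 0],
    [0, 0, 0],
    [0, 0, 0],
    [0, 0, 0],
    [0, 0, 0],
    [0, 0, 0],
    [0, 0, 0]
  ]
}}

```text
clock: 2.97
eef_pos: [0.3847, -0.2683, 0.0515]
tool_rot: [0.965, -0.0, 0.261, 0.001]
ft_force: [-2.3, 2.0, 6.8]
grip_width: 0.0054
```

Run:
```python
from h import *
o=bot.get_obs(); print(o["eef_pos"],o["ft_force"],o["ft_torque"],o["grip_width"])
for n in ("top","side"):
    p,d=bot.camera(n)
    u,v=proj(n,[.42,-.268,.06]);crop(p,int(min(u-50,480)),int(v-40),100,80,6 ,f"pics/{n}3c.png")
M=R.from_quat(o["tool_rot"]).as_matrix();print(M.round(3)); print(M.T@np.array([0,0,.012]), M.T@np.array([.042,.2305,0.012]))
```

```text
[ 0.38467545 -0.26832652  0.05147477] [-2.33608373  1.95187645  6.79180857] [0.27634281 0.00071504 0.15320314] 0.005360130713467469
[[ 0.864 -0.001  0.504]
 [ 0.001 -1.    -0.003]
 [ 0.504  0.002 -0.864]]
[ 6.04236248e-03  2.96438028e-05 -1.03676891e-02] [ 0.04244831 -0.23050496  0.0101908 ]
```

View pics/side3c.png

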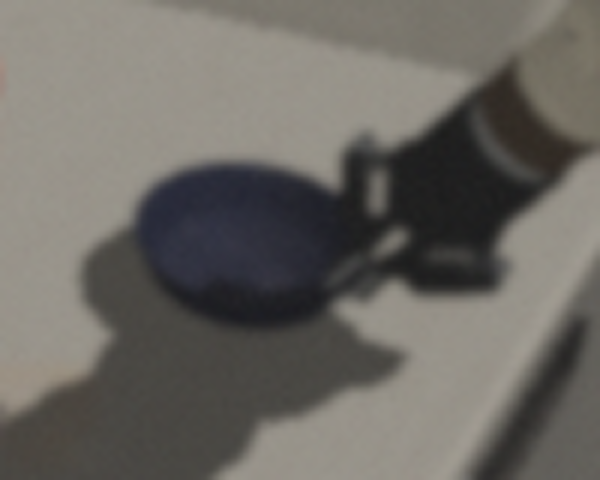

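Gripped, with a wall 5.4 mm thick and the bowl still level. I'll lift it 8–10 mm and look.

Request:
{"op": "jog_arm", "data": {
  "jaw": [1, 1, 1, 1, 1, 1, 1, 1],
  "linear": [
    [0.001, 0, -0.0017],
    [0.002, 0, -0.0035],
    [0.003, 0, -0.005],
    [0.004, 0, -0.007],
    [0.005, 0, -0.0087],
    [0.005, 0, -0.0087],
    [0.005, 0, -0.0087],
    [0.005, 0, -0.0087]
  ],
  "delta_rot": [
    [0, 0, 0],
    [0, 0, 0],
    [0, 0, 0],
    [0, 0, 0],
    [0, 0, 0],
    [0, 0, 0],
    [0, 0, 0],
    [0, 0, 0]
  ]
}}

```text
clock: 3.73
eef_pos: [0.3835, -0.2677, 0.0599]
tool_rot: [0.966, -0.001, 0.259, 0.001]
ft_force: [0.7, -0.1, -1.3]
grip_width: 0.0051
```

```bash
cat > bowl.py <<'E'
from h import *
import sys
o=bot.get_obs(); print(o["clock"],o["eef_pos"],o["ft_force"],o["ft_torque"],o["grip_width"])
c0=np.array([float(sys.argv[1]),float(sys.argv[2])])
for n in ("top","side"):
    p,d=bot.camera(n);Q=cloud(n,d)
    cv2.imwrite(f"pics/{sys.argv[3]}{n}.png",p[:,:,::-1])
    hsv=cv2.cvtColor(p,cv2.COLOR_RGB2HSV)
    m=(hsv[...,0]>105)&(hsv[...,0]<135)&(hsv[...,1]>80)&(np.hypot(Q[...,0]-c0[0],Q[...,1]-c0[1])<.1)
    q=Q[m]; r=q[np.hypot(*(q[:,:2]-c0).T)>.06]
    # floor of bowl plane (inner disc) 
    f=q[np.hypot(*(q[:,:2]-c0).T)<.03]
    A=np.c_[f[:,:2]-c0,np.ones(len(f))];k=np.linalg.lstsq(A,f[:,2],rcond=None)[0];print(n,"floor plane slopes,z",k,len(f))
    h=q[q[:,2]>np.nanpercentile(q[:,2],75)]
    A=np.c_[2*h[:,:2],np.ones(len(h))];x=np.linalg.lstsq(A,(h[:,:2]**2).sum(1),rcond=None)[0];print(" rim",x[:2],np.sqrt(x[2]+x[0]**2+x[1]**2),h[:,2].min(),h[:,2].max())
    u,v=proj(n,[*c0,.05]);crop(p,int(np.clip(u-60,0,520)),int(v-50),120,100,6,f"pics/{sys.argv[3]}{n}c.png")
E
python3 bowl.py .4575 -.268 b4
```

```text
3.7333 [ 0.38353273 -0.26772903  0.0598649 ] [ 0.67790909 -0.12799851 -1.26787257] [-0.02424102  0.85257741  0.0124663 ] 0.0050878049042022404
top floor plane slopes,z [0.00730414 0.00035587 0.01364353] 121
 rim [ 0.45756915 -0.26898059] 0.07061245616292239 0.043331385664236555 0.06188490658829626
side floor plane slopes,z [0. 0. 0.] 0
 rim [ 0.14810913 -0.07256879] 0.4123706846169534 0.04450058074454233 0.04450058074454233
```

View pics/b4sidec.png

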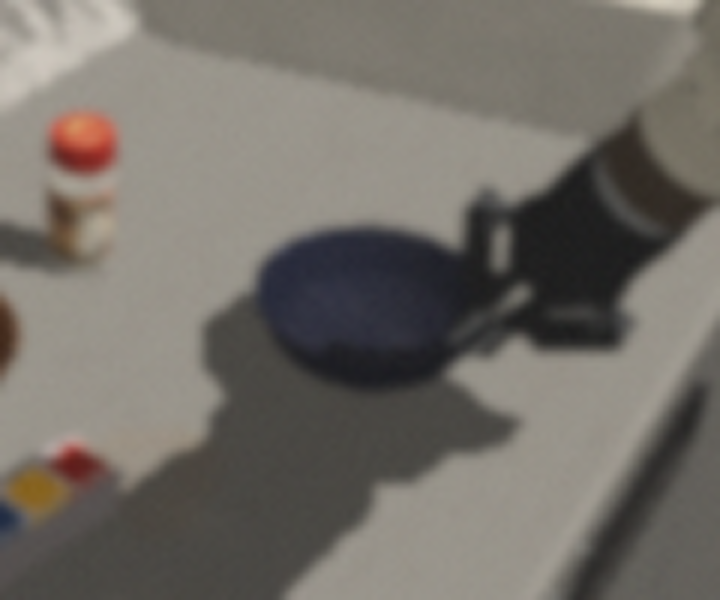

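Request:
{"op": "jog_arm", "data": {
  "jaw": [1, 1, 1, 1, 1, 1, 1, 1],
  "linear": [
    [0.001, -0.005, 0.0005],
    [0.003, -0.018, 0.0017],
    [0.006, -0.038, 0.0035],
    [0.009, -0.06, 0.0053],
    [0.0125, -0.082, 0.0073],
    [0.016, -0.104, 0.0093],
    [0.0195, -0.126, 0.0114],
    [0.023, -0.148, 0.0134]
  ],
  "delta_rot": [
    [0, 0, 0],
    [0, 0, 0],
    [0, 0, 0],
    [0, 0, 0],
    [0, 0, 0],
    [0, 0, 0],
    [0, 0, 0],
    [0, 0, 0]
  ]
}}

```text
clock: 4.5
eef_pos: [0.4103, -0.1184, 0.0597]
tool_rot: [0.966, -0.001, 0.259, 0.001]
ft_force: [-0.1, 0.5, -0.8]
grip_width: 0.005
```

Request:
{"op": "jog_arm", "data": {
  "jaw": [1, 1, 1, 1, 1, 1, 1, 1],
  "linear": [
    [0.003, -0.02, 0.0017],
    [0.006, -0.038, 0.0035],
    [0.0085, -0.054, 0.005],
    [0.0105, -0.067, 0.0062],
    [0.012, -0.076, 0.007],
    [0.0128, -0.082, 0.0075],
    [0.0133, -0.0835, 0.0078],
    [0.0133, -0.0835, 0.0078]
  ],
  "delta_rot": [
    [0, 0, 0],
    [0, 0, 0],
    [0, 0, 0],
    [0, 0, 0],
    [0, 0, 0],
    [0, 0, 0],
    [0, 0, 0],
    [0, 0, 0]
  ]
}}

```text
clock: 5.17
eef_pos: [0.426, -0.0359, 0.0595]
tool_rot: [0.966, 0.0, 0.259, 0.001]
ft_force: [0.5, -0.5, -1.4]
grip_width: 0.0054
```

```bash
python3 bowl.py .4997 -.0375 b5
```

```text
5.1667 [ 0.42597636 -0.03590805  0.05949604] [ 0.49921027 -0.48388533 -1.41869434] [-0.03595777  0.84614503 -0.011053  ] 0.0054400368698514015
top floor plane slopes,z [-0.04518779  0.00380592  0.01304137] 142
 rim [ 0.49948758 -0.03723343] 0.07079324574379348 0.043058481553767125 0.06387286908207468
side floor plane slopes,z [0. 0. 0.] 0
  return np.nanmean(a, axis, out=out, keepdims=keepdims)
Traceback (most recent call last):
  File "bowl.py", line 15, in <module>
    A=np.c_[2*h[:,:2],np.ones(len(h))];x=np.linalg.lstsq(A,(h[:,:2]**2).sum(1),rcond=None)[0];print(" rim",x[:2],np.sqrt(x[2]+x[0]**2+x[1]**2),h[:,2].min(),h[:,2].max())
                                                                                                                                               ~~~~~~~~~~^^
ValueError: zero-size array to reduction operation minimum which has no identity
```

View pics/b5topc.png

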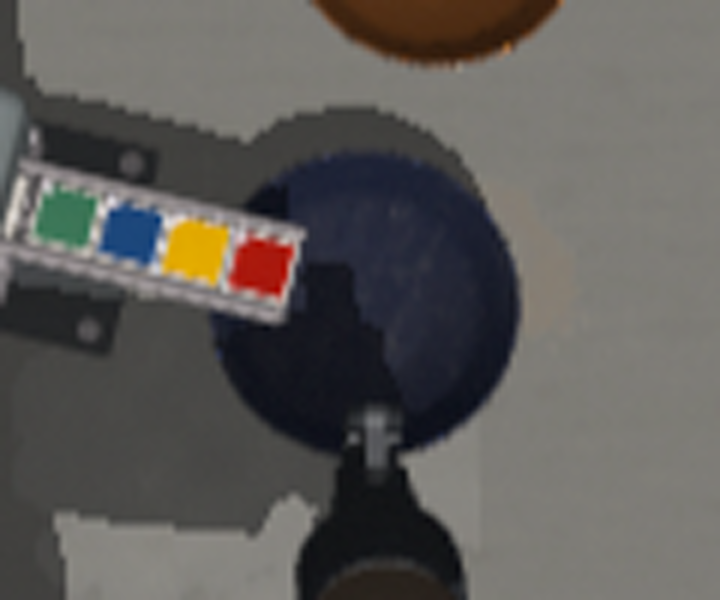

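Request:
{"op": "jog_arm", "data": {
  "jaw": [1, 1, 1, 1, 1, 0.95, 0.8, 0.6],
  "linear": [
    [-0.001, 0, 0.0017],
    [-0.002, 0, 0.0035],
    [-0.003, 0, 0.005],
    [-0.004, 0, 0.0069],
    [-0.004, 0, 0.0069],
    [-0.004, 0, 0.0069],
    [-0.004, 0, 0.0069],
    [-0.004, 0, 0.0069]
  ],
  "delta_rot": [
    [0, 0, 0],
    [0, 0, 0],
    [0, 0, 0],
    [0, 0, 0],
    [0, 0, 0],
    [0, 0, 0],
    [0, 0, 0],
    [0, 0, 0]
  ]
}}

```text
clock: 5.93
eef_pos: [0.4265, -0.0366, 0.0518]
tool_rot: [0.966, -0.001, 0.26, 0.001]
ft_force: [-0.7, -0.4, -0.2]
grip_width: 0.0277
```

Request:
{"op": "jog_arm", "data": {
  "jaw": [0.5, 0.5, 0.5, 0.5, 0.5, 0.5, 0.5, 0.5],
  "linear": [
    [0, 0, 0],
    [0, 0, -0.005],
    [0, 0, -0.02],
    [0, 0, -0.04],
    [0, 0, -0.06],
    [0, 0, -0.08],
    [0, 0, -0.1],
    [0, 0, -0.1]
  ],
  "delta_rot": [
    [0, 0, 0],
    [0, 0, 0],
    [0, 0, 0],
    [0, 0, 0],
    [0, 0, 0],
    [0, 0, 0],
    [0, 0, 0],
    [0, 0, 0]
  ]
}}

```text
clock: 6.6
eef_pos: [0.3764, -0.0364, 0.1412]
tool_rot: [0.965, -0.001, 0.262, 0.001]
ft_force: [-0.4, 0.3, -0.1]
grip_width: 0.0429
```

```bash
sed -i 's/>80)&/>70)\&/; s/for n in ("top","side")/for n in ("top",)/' bowl.py; python3 bowl.py .4997 -.0375 b6
python3 - <<'E'
from h import *
p,d=bot.camera("side");np.savez("pics/side6.npz",p=p,d=d);crop(p,240,160,150,120,5,"pics/side6.png")
print(bot.get_obs())
E
```

```text
6.6 [ 0.37636092 -0.03642165  0.14122509] [-0.37830037  0.26599814 -0.07158678] [-0.03113299  0.41939985 -0.02376252] 0.04290629342894775
top floor plane slopes,z [ 0.02002253 -0.0091217   0.0089815 ] 240
 rim [ 0.50034503 -0.03808302] 0.07026370995873109 0.036358475392077816 0.056352216460192395
{'clock': 6.7, 'joint_pos': array([-0.15235012, -0.24893882, -0.94305703,  0.35387305,  0.07410483,
        1.439336  ]), 'joint_vel': array([ 0.00415951,  0.04252314, -0.01336588, -0.01422271, -0.0014323 ,
       -0.00036316]), 'tau': array([-3.54145886e-02, -1.25065041e+01,  2.41032225e+01, -3.53120036e+00,
        2.10942216e-01, -3.00681022e-03]), 'eef_pos': array([ 0.3766019 , -0.03636323,  0.13917054]), 'tool_rot': array([ 9.65412753e-01, -5.10005087e-04,  2.60723508e-01,  1.09953439e-03]), 'ft_force': array([-0.08100836,  0.12745091,  0.30794712]), 'ft_torque': array([0.01318504, 0.48615254, 0.01965091]), 'grip_width': 0.04253628733804695}
```

View pics/side6.png

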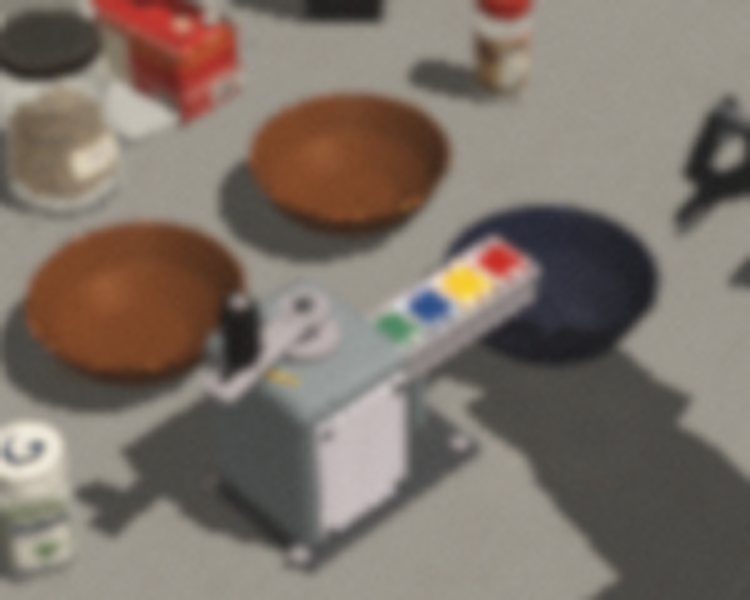

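View pics/b6top.png

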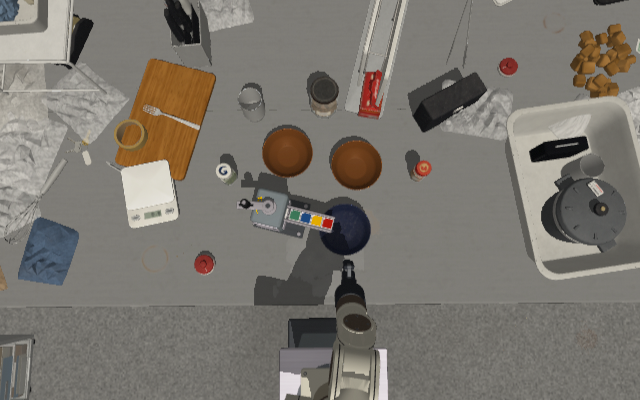

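Bowl is level at (0.500,-0.038), released, 1 mm from the planned outlet. Next I'll measure the knob and hub precisely.

Run:
```python
from h import *
p=cv2.imread("pics/b6top.png")[:,:,::-1]
crop(p,225,180,70,55,11,"pics/k6.png")
s=np.load("pics/side6.npz")["p"];crop(s,275,205,60,50,12,"pics/ks6.png")
M=Rt([-1,0,0],[0,0,-1]);print(jog([.377,-.036,.28],M))
```

```text
(array([ 7.120e+01, -1.000e-01, -1.215e+02]), array([-46.92,  -0.2 , 173.72]))
```

View pics/k6.png

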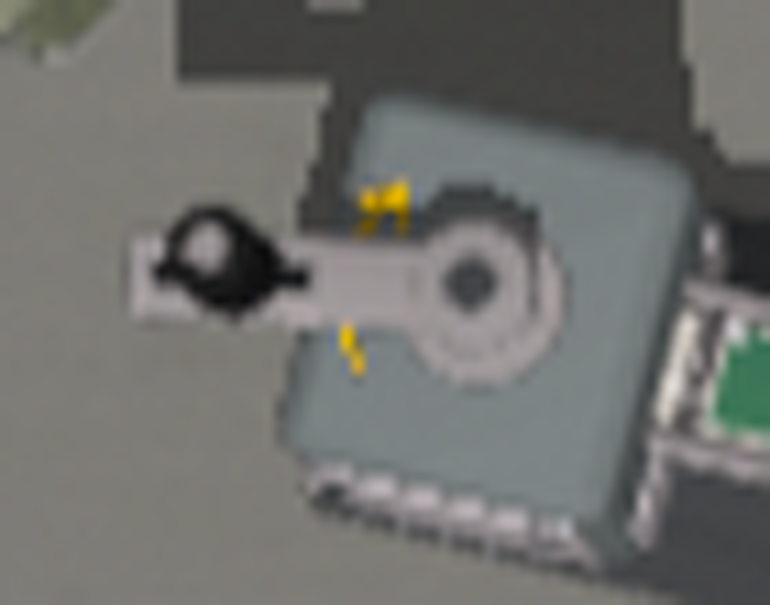

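View pics/ks6.png

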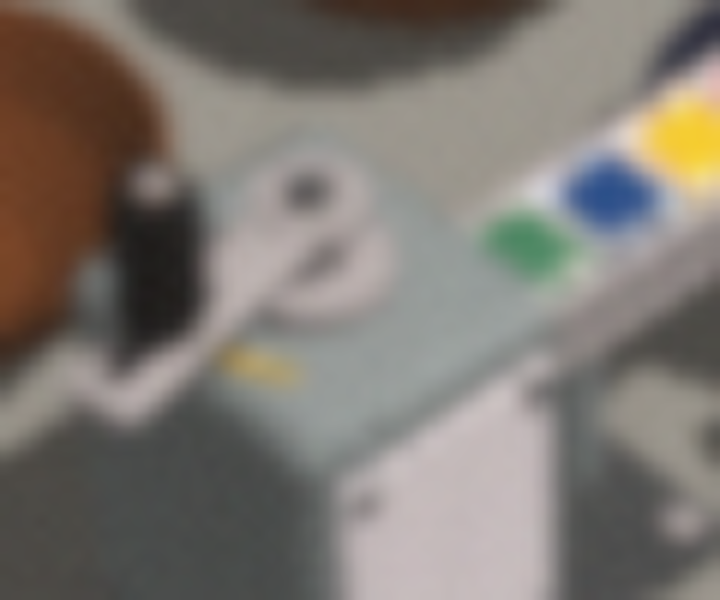

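Run:
```python
from h import *
T=lambda x,y:((x+.5)/11-.5+225,(y+.5)/11-.5+180)
S=lambda x,y:((x+.5)/12-.5+275,(y+.5)/12-.5+205)
print(tri(*T(471,284),*S(308,192)),atz("top",*T(471,284),.168))
print(tri(*T(209,248),*S(155,186)),atz("top",*T(209,248),.214),atz("top",*T(215,257),.212))
print(atz("side",*S(308,192),.168),atz("side",*S(155,186),.214))
# midpoint of the knob in side: 
print(atz("side",*S(159,275),.190))
for P in([.5575,.1775,.166],[.5577,.2345,.212],[.5577,.2345,.167]):
  u,v=proj("top",P);print(P,(u+.5-225)*11-.5,(v+.5-180)*11-.5)
```

```text
(array([0.55614362, 0.17816812, 0.1655137 ]), np.float64(0.0016593189771531595)) [0.55653776 0.17828531 0.168     ]
(array([0.55864951, 0.23613146, 0.21183832]), np.float64(0.002050440965186511)) [0.55924319 0.23629065 0.214     ] [0.55734152 0.23513293 0.212     ]
[0.55372669 0.18007632 0.168     ] [0.5561416  0.23765946 0.214     ]
[0.55320334 0.24235904 0.19      ]
[0.5575, 0.1775, 0.166] 475.04642758212873 281.2757206622888
[0.5577, 0.2345, 0.212] 217.65382311772504 255.50470555126822
[0.5577, 0.2345, 0.167] 245.84656116205696 281.7513899933372
```

Request:
{"op": "jog_arm", "data": {
  "jaw": [0.5, 0.5, 0.5, 0.5, 0.5, 0.5, 0.5, 0.5],
  "linear": [
    [0.01, 0, -0.02],
    [0.02, 0, -0.04],
    [0.032, 0, -0.06],
    [0.044, 0, -0.08],
    [0.058, 0, -0.1],
    [0.0712, 0, -0.1215],
    [0.0712, 0, -0.1215],
    [0.0712, 0, -0.1215]
  ],
  "delta_rot": [
    [1.83, 0, -6.76],
    [3.65, 0, -13.5],
    [5.48, 0, -20.3],
    [7.3, 0, -27],
    [9.1, 0, -33.8],
    [11, 0, -40.6],
    [12.8, 0, -47.3],
    [14.6, 0, -54]
  ]
}}

```text
clock: 7.37
eef_pos: [0.3782, -0.0367, 0.2795]
tool_rot: [0.852, 0.471, 0.229, 0.001]
ft_force: [-0.5, 0.5, -0.7]
grip_width: 0.0427
```

Run:
```python
from h import *
M=Rt([-1,0,0],[0,0,-1]);print(jog([.558,.2355,.28],M),bot.get_obs()["joint_pos"])
```

```text
(array([299.9,  -7. , 128.2]), array([ 3.2110e+01,  7.0000e-02, -1.1955e+02])) [-0.35331474 -0.26645336 -0.50370516  1.01832949  0.34319481  0.26229768]
```

Request:
{"op": "jog_arm", "data": {
  "jaw": [0.5, 0.5, 0.5, 0.5, 0.5, 0.5, 0.5, 0.5],
  "linear": [
    [0.02, 0, 0.008],
    [0.04, -0.001, 0.017],
    [0.06, -0.001, 0.025],
    [0.08, -0.002, 0.034],
    [0.1, -0.002, 0.042],
    [0.12, -0.003, 0.051],
    [0.14, -0.003, 0.06],
    [0.16, -0.004, 0.068]
  ],
  "delta_rot": [
    [1.82, 0, -6.76],
    [3.63, 0, -13.5],
    [5.45, 0, -20.3],
    [7.26, 0, -27],
    [9.1, 0, -33.8],
    [10.9, 0, -40.6],
    [12.7, 0, -47.3],
    [14.5, 0, -54]
  ]
}}

```text
clock: 8.03
eef_pos: [0.474, 0.1097, 0.2771]
tool_rot: [0.539, 0.83, 0.143, -0.002]
ft_force: [0.8, -1.0, 0.8]
grip_width: 0.0425
```

Run:
```python
from h import *
M=Rt([-1,0,0],[0,0,-1]);print(jog([.558,.2355,.28],M),bot.get_obs()["joint_pos"],bot.get_obs()["eef_pos"])
```

```text
(array([ 77.8, 123.4,  40.1]), array([ 17.42,  -0.2 , -65.57])) [ 0.09526223  0.06368349 -0.16626754  1.16139761  0.22587391 -0.30237173] [0.4739786  0.1097456  0.27706864]
```

Request:
{"op": "jog_arm", "data": {
  "jaw": [0.4, 0.4, 0.4, 0.4, 0.4, 0.4, 0.4, 0.4],
  "linear": [
    [0.01, 0.016, 0.005],
    [0.02, 0.031, 0.01],
    [0.03, 0.047, 0.015],
    [0.04, 0.062, 0.02],
    [0.05, 0.078, 0.025],
    [0.06, 0.094, 0.03],
    [0.07, 0.11, 0.035],
    [0.0778, 0.1234, 0.04]
  ],
  "delta_rot": [
    [1.8, 0, -6.7],
    [3.6, 0, -13.4],
    [5.4, 0, -20.1],
    [7.1, 0, -26.8],
    [8.9, 0, -33.5],
    [10.7, 0, -40.3],
    [12.5, 0, -47],
    [14.2, -0.1, -53.6]
  ]
}}

```text
clock: 8.7
eef_pos: [0.5591, 0.2354, 0.28]
tool_rot: [0.104, 0.994, 0.028, -0.0]
ft_force: [-0.3, -0.2, -0.2]
grip_width: 0.0509
```

Run:
```python
from h import *
M=Rt([-1,0,0],[0,0,-1]);print(jog([.558,.2355,.28],M),bot.get_obs()["joint_pos"],bot.get_obs()["eef_pos"])
```

```text
(array([ 1.1, -0.1,  0. ]), array([  3.22,  -0.05, -11.95])) [ 0.37484542  0.43035641  0.35475338  1.47004177  0.0500868  -0.98678482] [0.55907696 0.23538191 0.28001569]
```

Request:
{"op": "jog_arm", "data": {
  "jaw": [0.4, 0.4, 0.4, 0.4, 0.4, 0.4, 0.4, 0.4],
  "linear": [
    [0.001, 0, 0],
    [0.001, 0, 0],
    [0.001, 0, 0],
    [0.001, 0, 0],
    [0.001, 0, 0],
    [0.001, 0, 0],
    [0.001, 0, 0],
    [0.001, 0, 0]
  ],
  "delta_rot": [
    [1.6, 0, -6],
    [3.2, 0, -12],
    [3.2, 0, -12],
    [3.2, 0, -12],
    [3.2, 0, -12],
    [3.2, 0, -12],
    [3.2, 0, -12],
    [3.2, 0, -12]
  ]
}}

```text
clock: 9.37
eef_pos: [0.557, 0.2337, 0.2834]
tool_rot: [0.003, 1.0, 0.002, 0.001]
ft_force: [-0.1, -0.5, -0.1]
grip_width: 0.0511
```

```bash
cat > look.py <<'E'
from h import *
import sys
o=bot.get_obs();p,d=bot.camera("side");crop(p,235,155,160,120,5,f"pics/{sys.argv[1]}s.png")
if len(sys.argv)>2:
    p,d=bot.camera("top");crop(p,220,160,150,110,5,f"pics/{sys.argv[1]}t.png")
M=R.from_quat(o["tool_rot"]).as_matrix();print(o["clock"],o["eef_pos"].round(4),"yaw",np.degrees(np.arctan2(M[1,0],M[0,0])),M[:,2].round(3),"q",o["joint_pos"].round(2),"F",o["ft_force"].round(2),"T",o["ft_torque"].round(2),"w",o["grip_width"])
E
python3 look.py l7 t
```

```text
9.3667 [0.557  0.2337 0.2834] yaw 179.61626967206095 [ 0.003  0.003 -1.   ] q [ 0.4   0.44  0.38  1.51  0.   -1.17] F [-0.07 -0.47 -0.06] T [ 0.05 -0.04  0.02] w 0.051147779248843554
```

View pics/l7s.png

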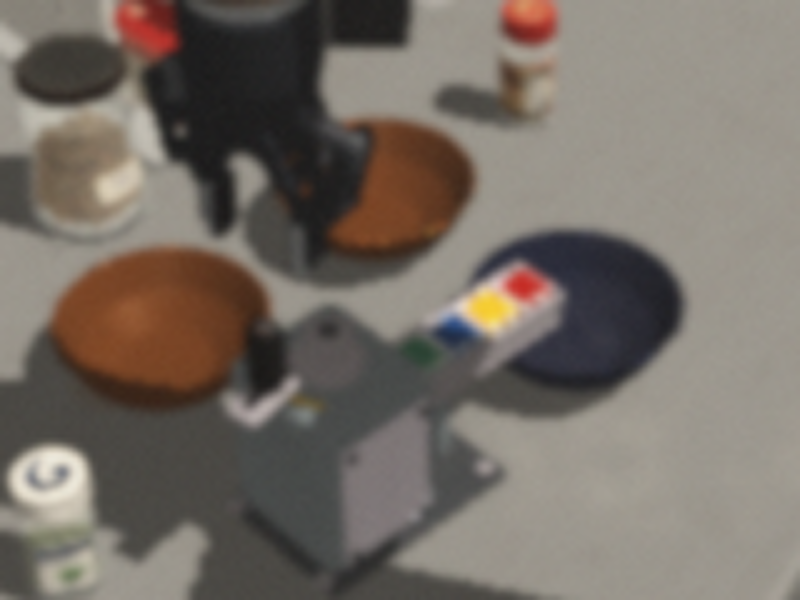

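View pics/l7t.png

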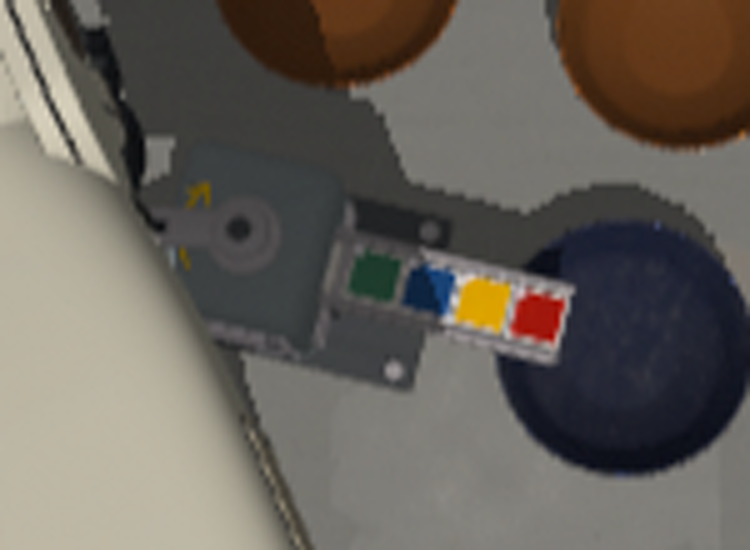

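Request:
{"op": "jog_arm", "data": {
  "jaw": [0.4, 0.4, 0.4, 0.4, 0.4, 0.4, 0.4, 0.4],
  "linear": [
    [0, 0.001, 0.015],
    [-0.001, 0.0018, 0.03],
    [-0.001, 0.0018, 0.045],
    [-0.001, 0.0018, 0.06],
    [-0.001, 0.0018, 0.075],
    [-0.001, 0.0018, 0.085],
    [-0.001, 0.0018, 0.0914],
    [-0.001, 0.0018, 0.0914]
  ],
  "delta_rot": [
    [0, 0, 0],
    [0, 0, 0],
    [0, 0, 0],
    [0, 0, 0],
    [0, 0, 0],
    [0, 0, 0],
    [0, 0, 0],
    [0, 0, 0]
  ]
}}

```text
clock: 10.13
eef_pos: [0.5574, 0.2358, 0.1903]
tool_rot: [0.003, 1.0, 0.001, -0.0]
ft_force: [-0.3, -0.1, 0.4]
grip_width: 0.0511
```

```bash
python3 look.py l8
```

```text
10.1333 [0.5574 0.2358 0.1903] yaw 179.68405307970852 [-0.     0.002 -1.   ] q [ 0.4   0.48  0.2   1.29  0.   -1.17] F [-0.27 -0.07  0.41] T [0.01 0.03 0.02] w 0.05106500520547017
```

View pics/l8s.png

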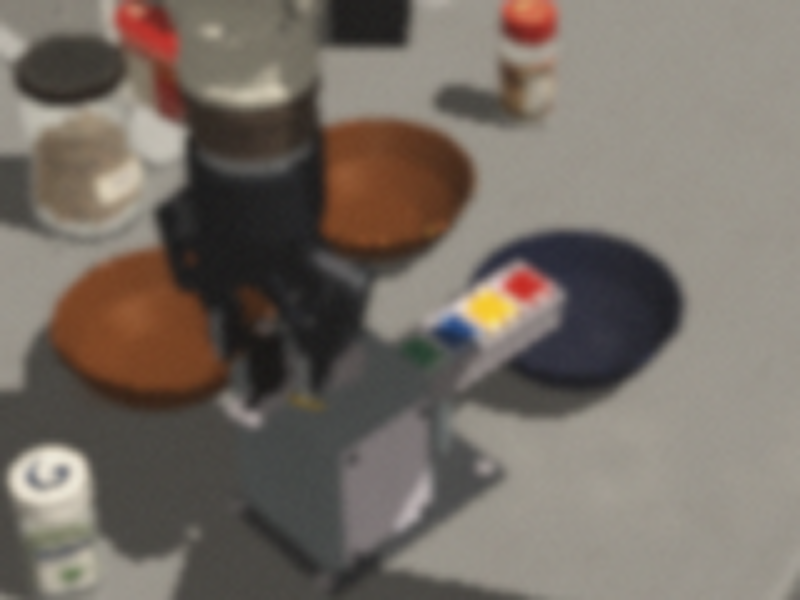

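The jaws straddle the knob. Closing loosely, to about 26 mm.

Request:
{"op": "jog_arm", "data": {
  "jaw": [0.5, 0.6, 0.65, 0.67, 0.68, 0.69, 0.69, 0.69],
  "linear": [
    [0, 0, -0.001],
    [0, 0, -0.002],
    [0, 0, -0.002],
    [0, 0, -0.002],
    [0, 0, -0.002],
    [0, 0, -0.002],
    [0, 0, -0.002],
    [0, 0, -0.002]
  ],
  "delta_rot": [
    [0, 0, 0],
    [0, 0, 0],
    [0, 0, 0],
    [0, 0, 0],
    [0, 0, 0],
    [0, 0, 0],
    [0, 0, 0],
    [0, 0, 0]
  ]
}}

```text
clock: 10.85
eef_pos: [0.5581, 0.2362, 0.1938]
tool_rot: [0.003, 1.0, 0.001, 0.001]
ft_force: [-0.5, -0.7, 0.6]
grip_width: 0.0267
```

Request:
{"op": "jog_arm", "data": {
  "jaw": [0.7, 0.7, 0.705, 0.705, 0.71, 0.71, 0.71, 0.71],
  "linear": [
    [0, 0, 0],
    [0, 0, 0],
    [0, 0, 0],
    [0, 0, 0],
    [0, 0, 0],
    [0, 0, 0],
    [0, 0, 0],
    [0, 0, 0]
  ],
  "delta_rot": [
    [0, 0, 0],
    [0, 0, 0],
    [0, 0, 0],
    [0, 0, 0],
    [0, 0, 0],
    [0, 0, 0],
    [0, 0, 0],
    [0, 0, 0]
  ]
}}

```text
clock: 11.52
eef_pos: [0.5585, 0.2362, 0.1939]
tool_rot: [0.003, 1.0, 0.001, 0.001]
ft_force: [1.4, 0.1, 1.2]
grip_width: 0.025
```

```bash
python3 look.py l9
```

```text
11.5167 [0.5585 0.2362 0.1939] yaw 179.69288887239026 [ 0.003  0.003 -1.   ] q [ 0.4   0.48  0.2   1.29  0.   -1.17] F [1.36 0.06 1.18] T [ 0.01 -0.45  0.01] w 0.024988922843355306
```

View pics/l9s.png

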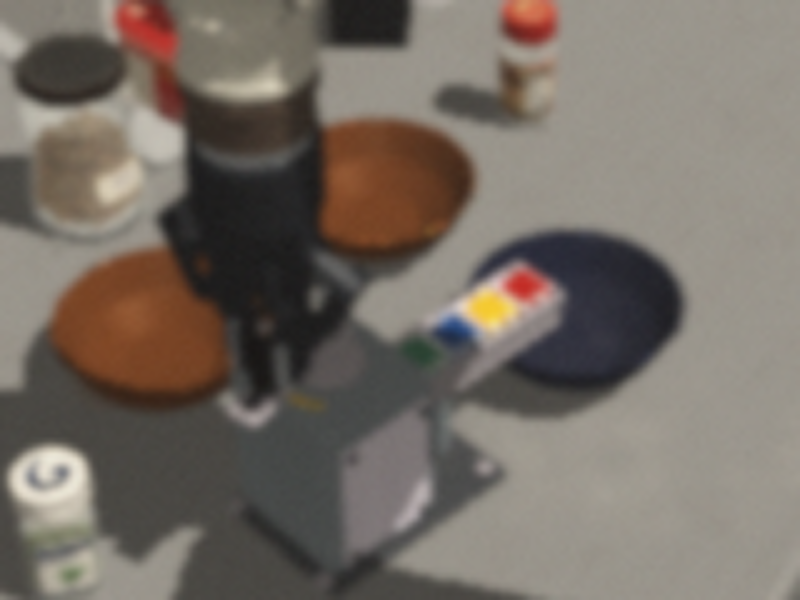

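Request:
{"op": "jog_arm", "data": {
  "jaw": [0.71, 0.71, 0.71, 0.71, 0.71, 0.71, 0.71, 0.71],
  "linear": [
    [-0.001, 0, 0],
    [-0.003, -0.0001, 0],
    [-0.006, -0.0003, 0],
    [-0.009, -0.0007, 0],
    [-0.012, -0.0013, 0],
    [-0.015, -0.002, 0],
    [-0.018, -0.0028, 0],
    [-0.0208, -0.0039, 0]
  ],
  "delta_rot": [
    [0, 0, 1],
    [0, 0, 3],
    [0, 0, 6],
    [0, 0, 9],
    [0, 0, 12],
    [0, 0, 15],
    [0, 0, 18],
    [0, 0, 21]
  ]
}}

```text
clock: 12.23
eef_pos: [0.5775, 0.2326, 0.1935]
tool_rot: [0.186, 0.983, 0.002, -0.001]
ft_force: [-2.6, 0.1, 1.1]
grip_width: 0.0247
```

```bash
cat > st.py <<'E'
from h import *
import sys
o=bot.get_obs();M=R.from_quat(o["tool_rot"]).as_matrix();H=np.array([.5565,.178]);v=o["eef_pos"][:2]-H
print(round(o["clock"],2),o["eef_pos"].round(4),"yaw-90=%.1f theta=%.1f r=%.4f"%(np.degrees(np.arctan2(M[1,0],M[0,0]))-90,np.degrees(np.arctan2(v[1],v[0])),np.hypot(*v)),"q6 %.2f q1 %.2f"%(o["joint_pos"][5],o["joint_pos"][0]),"Ftool",(M.T@o["ft_force"]).round(2),"Tt",(M.T@o["ft_torque"]).round(2),"w %.4f"%o["grip_width"],"tilt",M[:2,2].round(3))
E
python3 st.py; python3 look.py l10
```

```text
12.23 [0.5775 0.2326 0.1935] yaw-90=68.5 theta=69.0 r=0.0585 q6 -0.82 q1 0.38 Ftool [ 2.4  -0.87 -1.06] Tt [ 0.02  0.49 -0.05] w 0.0247 tilt [-0.001  0.003]
12.2333 [0.5775 0.2326 0.1935] yaw 158.5486205168661 [-0.001  0.003 -1.   ] q [ 0.38  0.51  0.26  1.32  0.   -0.82] F [-2.56  0.06  1.07] T [0.16 0.46 0.05] w 0.0247117386923906
```

View pics/l10s.png

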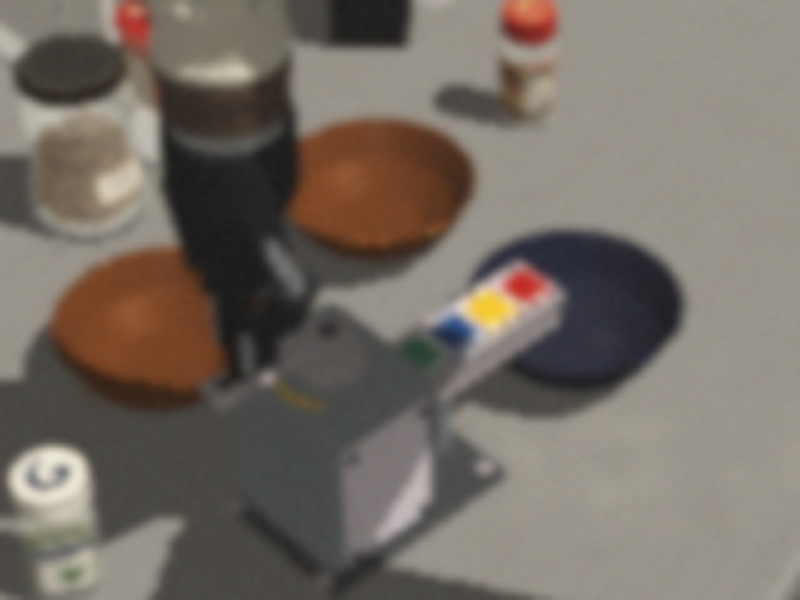

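Request:
{"op": "jog_arm", "data": {
  "jaw": [0.71, 0.71, 0.71, 0.71, 0.71, 0.71, 0.71, 0.71],
  "linear": [
    [-0.003, -0.0001, 0],
    [-0.006, -0.0003, 0],
    [-0.009, -0.0007, 0],
    [-0.012, -0.0013, 0],
    [-0.015, -0.002, 0],
    [-0.018, -0.0028, 0],
    [-0.0208, -0.0039, 0],
    [-0.0236, -0.005, 0]
  ],
  "delta_rot": [
    [0, 0, 3],
    [0, 0, 6],
    [0, 0, 9],
    [0, 0, 12],
    [0, 0, 15],
    [0, 0, 18],
    [0, 0, 21],
    [0, 0, 24]
  ]
}}

```text
clock: 12.95
eef_pos: [0.5979, 0.2196, 0.1935]
tool_rot: [0.386, 0.923, 0.002, -0.001]
ft_force: [-2.1, 1.0, -0.2]
grip_width: 0.0254
```

```bash
python3 st.py
```

```text
12.95 [0.5979 0.2196 0.1935] yaw-90=44.6 theta=45.1 r=0.0587 q6 -0.43 q1 0.35 Ftool [ 2.18 -0.79  0.17] Tt [-0.01  0.55  0.03] w 0.0254 tilt [-0.001  0.004]
```

Request:
{"op": "jog_arm", "data": {
  "jaw": [0.71, 0.71, 0.71, 0.71, 0.71, 0.71, 0.71, 0.71],
  "linear": [
    [-0.003, -0.0001, 0],
    [-0.006, -0.0003, 0],
    [-0.009, -0.0007, 0],
    [-0.012, -0.0013, 0],
    [-0.015, -0.002, 0],
    [-0.018, -0.0028, 0],
    [-0.0208, -0.0039, 0],
    [-0.0236, -0.005, 0]
  ],
  "delta_rot": [
    [0, 0, 3],
    [0, 0, 6],
    [0, 0, 9],
    [0, 0, 12],
    [0, 0, 15],
    [0, 0, 18],
    [0, 0, 21],
    [0, 0, 24]
  ]
}}

```text
clock: 13.62
eef_pos: [0.6113, 0.1995, 0.1935]
tool_rot: [0.569, 0.822, 0.002, -0.001]
ft_force: [-0.4, 2.6, 0.6]
grip_width: 0.0248
```

```bash
python3 st.py
```

```text
13.62 [0.6113 0.1995 0.1935] yaw-90=20.6 theta=21.4 r=0.0588 q6 -0.05 q1 0.31 Ftool [ 2.56  0.52 -0.56] Tt [ 0.01  0.51 -0.01] w 0.0248 tilt [0.    0.004]
```

Request:
{"op": "jog_arm", "data": {
  "jaw": [0.71, 0.71, 0.71, 0.71, 0.71, 0.71, 0.71, 0.71],
  "linear": [
    [-0.003, -0.0001, 0],
    [-0.006, -0.0003, 0],
    [-0.009, -0.0007, 0],
    [-0.012, -0.0013, 0],
    [-0.015, -0.002, 0],
    [-0.018, -0.0028, 0],
    [-0.0208, -0.0039, 0],
    [-0.0236, -0.005, 0]
  ],
  "delta_rot": [
    [0, 0, 3],
    [0, 0, 6],
    [0, 0, 9],
    [0, 0, 12],
    [0, 0, 15],
    [0, 0, 18],
    [0, 0, 21],
    [0, 0, 24]
  ]
}}

```text
clock: 14.28
eef_pos: [0.6152, 0.1757, 0.1935]
tool_rot: [0.728, 0.686, 0.002, -0.001]
ft_force: [0.3, 3.2, -0.9]
grip_width: 0.0251
```

```bash
python3 st.py;python3 look.py l11
```

```text
14.28 [0.6152 0.1757 0.1935] yaw-90=-3.4 theta=-2.2 r=0.0588 q6 0.34 q1 0.28 Ftool [3.18 0.08 0.9 ] Tt [-0.03  0.48  0.02] w 0.0251 tilt [0.001 0.005]
14.2833 [0.6152 0.1757 0.1935] yaw 86.62852015195432 [ 0.001  0.005 -1.   ] q [0.28 0.55 0.32 1.34 0.   0.34] F [ 0.27  3.17 -0.89] T [ 0.48 -0.06 -0.02] w 0.025126749745209787
```

View pics/l11s.png

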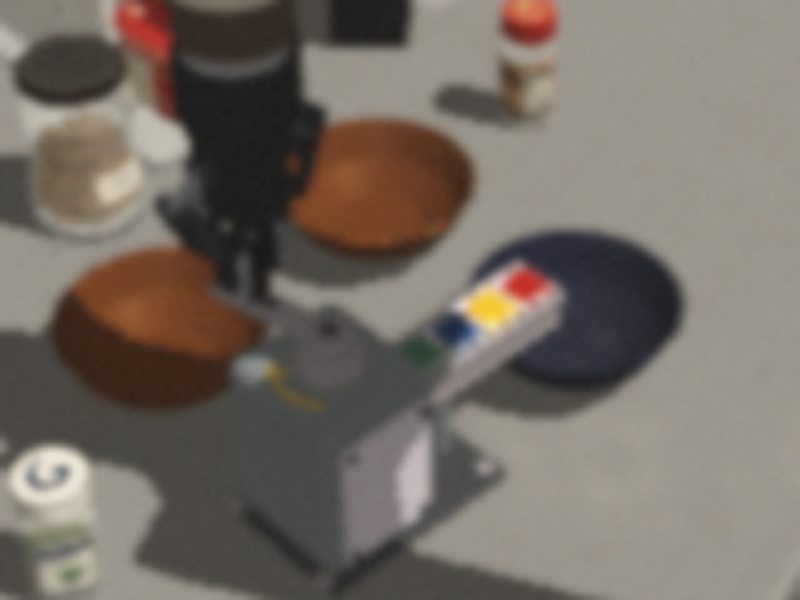

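Force is just starting to rise (3.2 N), so this is the last easy spot. I'll open here and turn the tool back by 180° to gain wrist range before the heavy zone.

Request:
{"op": "jog_arm", "data": {
  "jaw": [0.65, 0.55, 0.45, 0.4, 0.4, 0.4, 0.4, 0.4],
  "linear": [
    [0, 0, 0],
    [0, 0, 0],
    [0, 0, 0],
    [0, 0, 0],
    [0, 0, 0],
    [0, 0, 0],
    [0, 0, 0],
    [0, 0, 0]
  ],
  "delta_rot": [
    [0, 0, 0],
    [0, 0, 0],
    [0, 0, 0],
    [0, 0, -4],
    [0, 0, -11],
    [0, 0, -18],
    [0, 0, -25],
    [0, 0, -32]
  ]
}}

```text
clock: 15.0
eef_pos: [0.6157, 0.1749, 0.1936]
tool_rot: [0.507, 0.862, 0.002, 0.0]
ft_force: [-0.8, -0.5, -0.3]
grip_width: 0.0511
```

```bash
python3 st.py;python3 look.py l12
```

```text
15.0 [0.6157 0.1749 0.1936] yaw-90=29.1 theta=-3.0 r=0.0593 q6 -0.23 q1 0.28 Ftool [ 0.   -0.94  0.27] Tt [ 0.01  0.04 -0.05] w 0.0511 tilt [0.002 0.003]
15.0 [0.6157 0.1749 0.1936] yaw 119.09493011352217 [ 0.002  0.003 -1.   ] q [ 0.28  0.55  0.32  1.34  0.   -0.23] F [-0.83 -0.45 -0.28] T [0.03 0.03 0.05] w 0.05106435099579037
```

View pics/l12s.png

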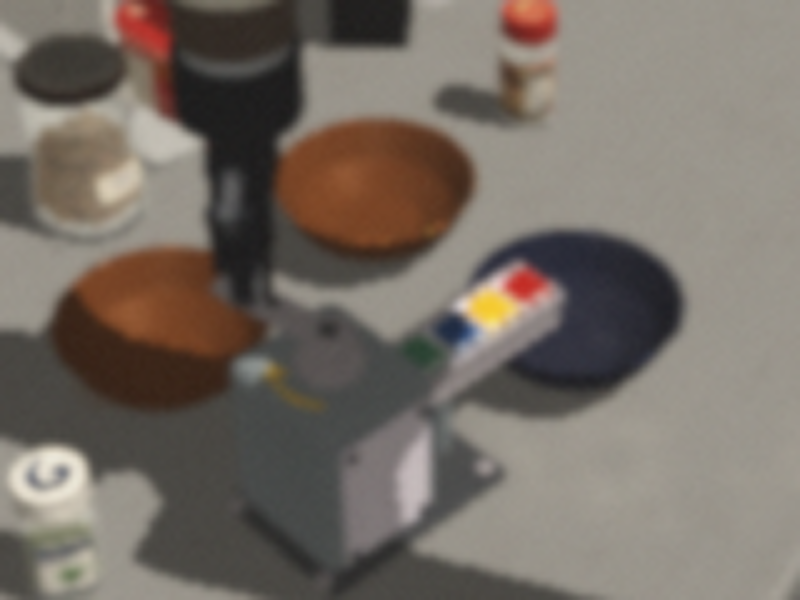

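Request:
{"op": "jog_arm", "data": {
  "jaw": [0.4, 0.4, 0.4, 0.4, 0.4, 0.4, 0.4, 0.4],
  "linear": [
    [0, 0, 0],
    [0, 0, 0],
    [0, 0, 0],
    [0, 0, 0],
    [0, 0, 0],
    [0, 0, 0],
    [0, 0, 0],
    [0, 0, 0]
  ],
  "delta_rot": [
    [0, 0, -7],
    [0, 0, -14],
    [0, 0, -21],
    [0, 0, -28],
    [0, 0, -35],
    [0, 0, -42],
    [0, 0, -49],
    [0, 0, -56]
  ]
}}

```text
clock: 15.72
eef_pos: [0.6157, 0.1749, 0.1936]
tool_rot: [0.044, 0.999, 0.001, 0.001]
ft_force: [-0.3, 0.4, 0.2]
grip_width: 0.0513
```

Request:
{"op": "jog_arm", "data": {
  "jaw": [0.4, 0.4, 0.4, 0.4, 0.4, 0.4, 0.4, 0.4],
  "linear": [
    [0, 0, 0],
    [0, 0, 0],
    [0, 0, 0],
    [0, 0, 0],
    [0, 0, 0],
    [0, 0, 0],
    [0, 0, 0],
    [0, 0, 0]
  ],
  "delta_rot": [
    [0, 0, -7],
    [0, 0, -14],
    [0, 0, -21],
    [0, 0, -28],
    [0, 0, -35],
    [0, 0, -42],
    [0, 0, -49],
    [0, 0, -56]
  ]
}}

```text
clock: 16.38
eef_pos: [0.6157, 0.1749, 0.1936]
tool_rot: [-0.43, 0.903, 0.001, 0.001]
ft_force: [-0.2, 1.0, 0.9]
grip_width: 0.0513
```

Request:
{"op": "jog_arm", "data": {
  "jaw": [0.4, 0.4, 0.4, 0.4, 0.4, 0.5, 0.6, 0.65],
  "linear": [
    [0, 0, 0],
    [0, 0, 0],
    [0, 0, 0],
    [0, 0, 0],
    [0, 0, 0],
    [0, 0, 0],
    [0, 0, 0],
    [0, 0, 0]
  ],
  "delta_rot": [
    [0, 0, -7],
    [0, 0, -14],
    [0, 0, -21],
    [0, 0, -28],
    [0, 0, -35],
    [0, 0, -35],
    [0, 0, -35],
    [0, 0, -35]
  ]
}}

```text
clock: 17.05
eef_pos: [0.6158, 0.1748, 0.1937]
tool_rot: [-0.679, 0.734, 0.0, 0.002]
ft_force: [1.0, -0.1, -0.2]
grip_width: 0.0295
```

```bash
python3 st.py;python3 look.py l13
```

```text
17.05 [0.6158 0.1748 0.1937] yaw-90=-184.5 theta=-3.1 r=0.0594 q6 -2.79 q1 0.28 Ftool [ 0.04 -0.96  0.25] Tt [ 0.01 -0.01 -0.01] w 0.0295 tilt [0.002 0.003]
17.05 [0.6158 0.1748 0.1937] yaw -94.49364452819759 [ 0.002  0.003 -1.   ] q [ 0.28  0.55  0.32  1.34  0.   -2.79] F [ 0.96 -0.11 -0.25] T [ 0.01 -0.01  0.01] w 0.029548554971529584
```

View pics/l13s.png

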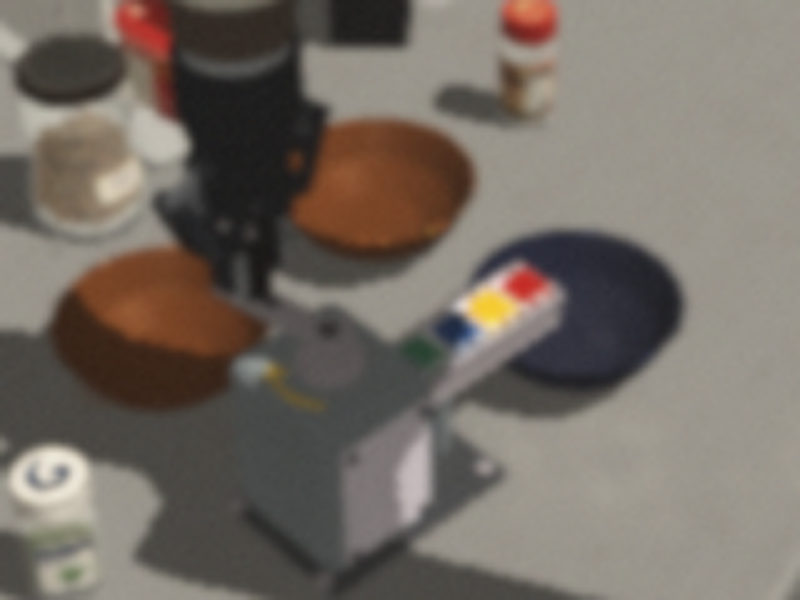

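Request:
{"op": "jog_arm", "data": {
  "jaw": [0.68, 0.7, 0.71, 0.71, 0.71, 0.71, 0.71, 0.71],
  "linear": [
    [0, 0, 0],
    [0, 0, 0],
    [0, 0, 0],
    [0.001, 0, 0],
    [0.003, 0.0001, 0],
    [0.006, 0.0003, 0],
    [0.009, 0.0007, 0],
    [0.012, 0.0013, 0]
  ],
  "delta_rot": [
    [0, 0, 0],
    [0, 0, 0],
    [0, 0, 0],
    [0, 0, 1],
    [0, 0, 3],
    [0, 0, 6],
    [0, 0, 9],
    [0, 0, 12]
  ]
}}

```text
clock: 17.77
eef_pos: [0.6139, 0.1638, 0.1938]
tool_rot: [-0.598, 0.801, 0.001, 0.003]
ft_force: [0.7, 1.9, 0.2]
grip_width: 0.0249
```

```bash
python3 st.py
```

```text
17.77 [0.6139 0.1638 0.1938] yaw-90=-196.5 theta=-13.9 r=0.0591 q6 -2.59 q1 0.26 Ftool [-2.   -0.13 -0.2 ] Tt [-0.02 -0.44 -0.01] w 0.0249 tilt [0.003 0.005]
```

Request:
{"op": "jog_arm", "data": {
  "jaw": [0.71, 0.71, 0.71, 0.71, 0.71, 0.71, 0.71, 0.71],
  "linear": [
    [0.003, 0.0001, 0],
    [0.006, 0.0003, 0],
    [0.009, 0.0007, 0],
    [0.012, 0.0013, 0],
    [0.015, 0.002, 0],
    [0.018, 0.0028, 0],
    [0.0208, 0.0039, 0],
    [0.0236, 0.005, 0]
  ],
  "delta_rot": [
    [0, 0, 3],
    [0, 0, 6],
    [0, 0, 9],
    [0, 0, 12],
    [0, 0, 15],
    [0, 0, 18],
    [0, 0, 21],
    [0, 0, 24]
  ]
}}

```text
clock: 18.43
eef_pos: [0.6028, 0.1423, 0.1938]
tool_rot: [-0.419, 0.908, 0.001, 0.003]
ft_force: [1.4, 1.2, -1.1]
grip_width: 0.0251
```

```bash
python3 st.py
```

```text
18.43 [0.6028 0.1423 0.1938] yaw-90=-220.5 theta=-37.6 r=0.0584 q6 -2.20 q1 0.23 Ftool [-1.79 -0.25  1.14] Tt [-0.02 -0.53  0.05] w 0.0251 tilt [0.004 0.004]
```

Request:
{"op": "jog_arm", "data": {
  "jaw": [0.71, 0.71, 0.71, 0.71, 0.71, 0.71, 0.71, 0.71],
  "linear": [
    [0.003, 0.0001, 0],
    [0.006, 0.0003, 0],
    [0.009, 0.0007, 0],
    [0.012, 0.0013, 0],
    [0.015, 0.002, 0],
    [0.018, 0.0028, 0],
    [0.0208, 0.0039, 0],
    [0.0236, 0.005, 0]
  ],
  "delta_rot": [
    [0, 0, 3],
    [0, 0, 6],
    [0, 0, 9],
    [0, 0, 12],
    [0, 0, 15],
    [0, 0, 18],
    [0, 0, 21],
    [0, 0, 24]
  ]
}}

```text
clock: 19.1
eef_pos: [0.5863, 0.1286, 0.1938]
tool_rot: [-0.221, 0.975, 0.002, 0.005]
ft_force: [9.9, 4.7, -6.1]
grip_width: 0.0247
```

```bash
python3 st.py;python3 look.py l14
```

```text
19.1 [0.5863 0.1286 0.1938] yaw-90=-244.5 theta=-58.9 r=0.0577 q6 -1.80 q1 0.21 Ftool [-10.94  -0.05   6.19] Tt [-0.02 -2.18  0.01] w 0.0247 tilt [0.009 0.006]
19.1 [0.5863 0.1286 0.1938] yaw -154.4774556651558 [ 0.009  0.006 -1.   ] q [ 0.21  0.46  0.18  1.28  0.   -1.8 ] F [ 9.95  4.7  -6.07] T [ 0.95 -1.96 -0.02] w 0.024743596996023645
```

View pics/l14s.png

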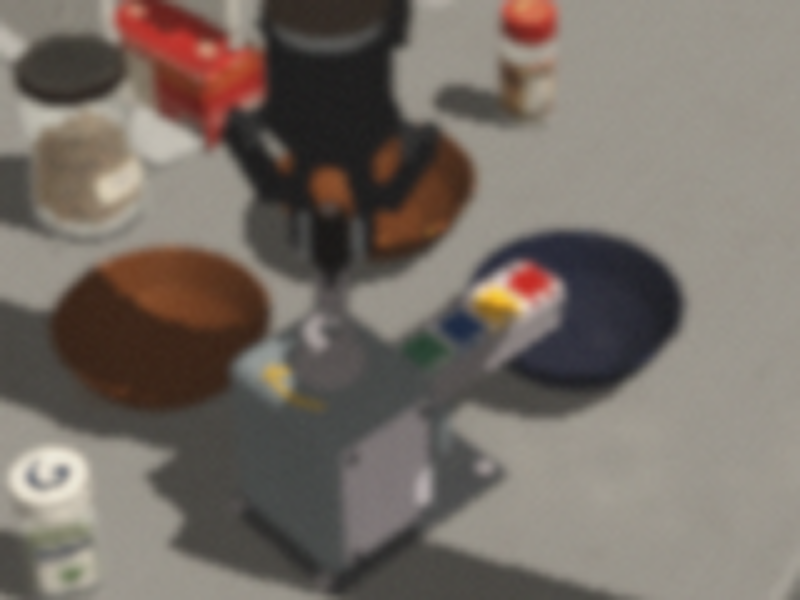

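Request:
{"op": "jog_arm", "data": {
  "jaw": [0.71, 0.71, 0.71, 0.71, 0.71, 0.71, 0.71, 0.71],
  "linear": [
    [0.002, 0, 0],
    [0.004, 0.0001, 0],
    [0.006, 0.0003, 0],
    [0.008, 0.0006, 0],
    [0.01, 0.0009, 0],
    [0.012, 0.0013, 0],
    [0.014, 0.0017, 0],
    [0.016, 0.0022, 0]
  ],
  "delta_rot": [
    [0, 0, 2],
    [0, 0, 4],
    [0, 0, 6],
    [0, 0, 8],
    [0, 0, 10],
    [0, 0, 12],
    [0, 0, 14],
    [0, 0, 16]
  ]
}}

```text
clock: 19.82
eef_pos: [0.5723, 0.1228, 0.1937]
tool_rot: [-0.083, 0.997, 0.002, 0.006]
ft_force: [12.8, 1.5, -7.9]
grip_width: 0.0246
```

```bash
python3 st.py
```

```text
19.82 [0.5723 0.1228 0.1937] yaw-90=-260.5 theta=-74.0 r=0.0574 q6 -1.53 q1 0.21 Ftool [-12.79  -0.61   8.05] Tt [-0.04 -2.64 -0.02] w 0.0246 tilt [0.012 0.005]
```

Request:
{"op": "jog_arm", "data": {
  "jaw": [0.71, 0.71, 0.71, 0.71, 0.71, 0.71, 0.71, 0.71],
  "linear": [
    [0.002, 0, 0],
    [0.004, 0.0001, 0],
    [0.006, 0.0003, 0],
    [0.008, 0.0006, 0],
    [0.01, 0.0009, 0],
    [0.012, 0.0013, 0],
    [0.014, 0.0017, 0],
    [0.016, 0.0022, 0]
  ],
  "delta_rot": [
    [0, 0, 2],
    [0, 0, 4],
    [0, 0, 6],
    [0, 0, 8],
    [0, 0, 10],
    [0, 0, 12],
    [0, 0, 14],
    [0, 0, 16]
  ]
}}

```text
clock: 20.48
eef_pos: [0.5562, 0.1209, 0.1937]
tool_rot: [0.057, 0.998, 0.001, 0.006]
ft_force: [10.7, -2.2, -6.3]
grip_width: 0.0247
```

```bash
python3 st.py; python3 look.py l15
```

```text
20.48 [0.5562 0.1209 0.1937] yaw-90=83.5 theta=-90.3 r=0.0571 q6 -1.24 q1 0.21 Ftool [-10.8   -0.97   6.38] Tt [ 0.01 -2.17 -0.05] w 0.0247 tilt [0.011 0.002]
20.4833 [0.5562 0.1209 0.1937] yaw 173.46395535414922 [ 0.011  0.002 -1.   ] q [ 0.21  0.4   0.08  1.24 -0.   -1.24] F [10.7  -2.18 -6.27] T [-0.26 -2.16  0.04] w 0.02473913447288573
```

View pics/l15s.png

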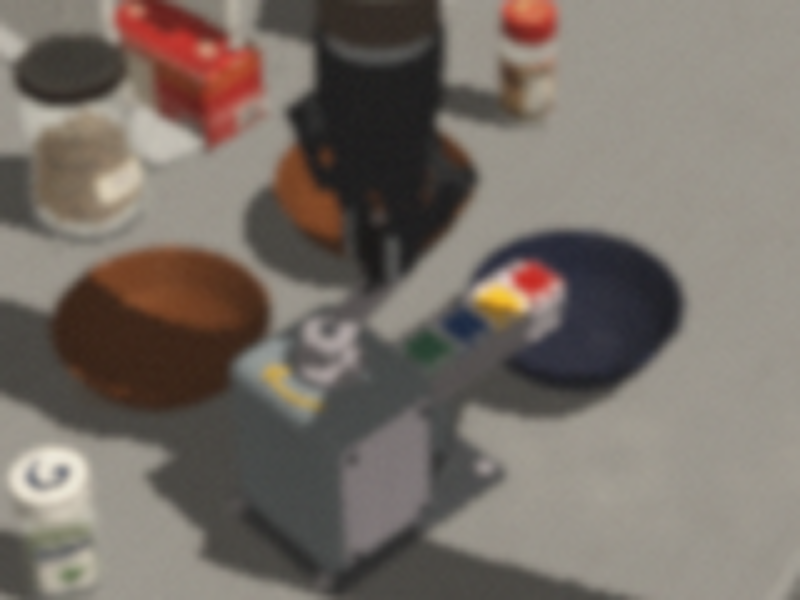

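Request:
{"op": "jog_arm", "data": {
  "jaw": [0.71, 0.71, 0.712, 0.712, 0.714, 0.714, 0.715, 0.715],
  "linear": [
    [0.002, 0, 0],
    [0.004, 0.0001, 0],
    [0.006, 0.0003, 0],
    [0.008, 0.0006, 0],
    [0.01, 0.0009, 0],
    [0.012, 0.0013, 0],
    [0.014, 0.0017, 0],
    [0.016, 0.0022, 0]
  ],
  "delta_rot": [
    [0, 0, 2],
    [0, 0, 4],
    [0, 0, 6],
    [0, 0, 8],
    [0, 0, 10],
    [0, 0, 12],
    [0, 0, 14],
    [0, 0, 16]
  ]
}}

```text
clock: 21.2
eef_pos: [0.54, 0.1239, 0.1939]
tool_rot: [0.196, 0.981, 0.001, 0.005]
ft_force: [8.0, -3.0, -2.4]
grip_width: 0.0244
```

```bash
python3 st.py
```

```text
21.2 [0.54   0.1239 0.1939] yaw-90=67.4 theta=-107.0 r=0.0566 q6 -0.95 q1 0.23 Ftool [-8.52  0.29  2.47] Tt [ 0.03 -1.49  0.  ] w 0.0244 tilt [ 0.011 -0.   ]
```

Request:
{"op": "jog_arm", "data": {
  "jaw": [0.715, 0.715, 0.715, 0.715, 0.715, 0.715, 0.715, 0.715],
  "linear": [
    [0.002, 0, 0],
    [0.004, 0.0001, 0],
    [0.006, 0.0003, 0],
    [0.008, 0.0006, 0],
    [0.01, 0.0009, 0],
    [0.012, 0.0013, 0],
    [0.014, 0.0017, 0],
    [0.016, 0.0022, 0]
  ],
  "delta_rot": [
    [0, 0, 2],
    [0, 0, 4],
    [0, 0, 6],
    [0, 0, 8],
    [0, 0, 10],
    [0, 0, 12],
    [0, 0, 14],
    [0, 0, 16]
  ]
}}

```text
clock: 21.87
eef_pos: [0.522, 0.1333, 0.1936]
tool_rot: [0.33, 0.944, 0.002, 0.001]
ft_force: [0.9, -1.7, -0.9]
grip_width: 0.0242
```

```bash
python3 st.py; python3 look.py l16
```

```text
21.87 [0.522  0.1333 0.1936] yaw-90=51.5 theta=-127.7 r=0.0564 q6 -0.65 q1 0.25 Ftool [-1.75 -0.79  0.93] Tt [ 0.05 -0.29 -0.01] w 0.0242 tilt [0.003 0.003]
21.8667 [0.522  0.1333 0.1936] yaw 141.52004938563465 [ 0.003  0.003 -1.   ] q [ 0.25  0.34  0.    1.23  0.   -0.65] F [ 0.89 -1.7  -0.94] T [-0.22 -0.2   0.01] w 0.02418487775795314
```

View pics/l16s.png

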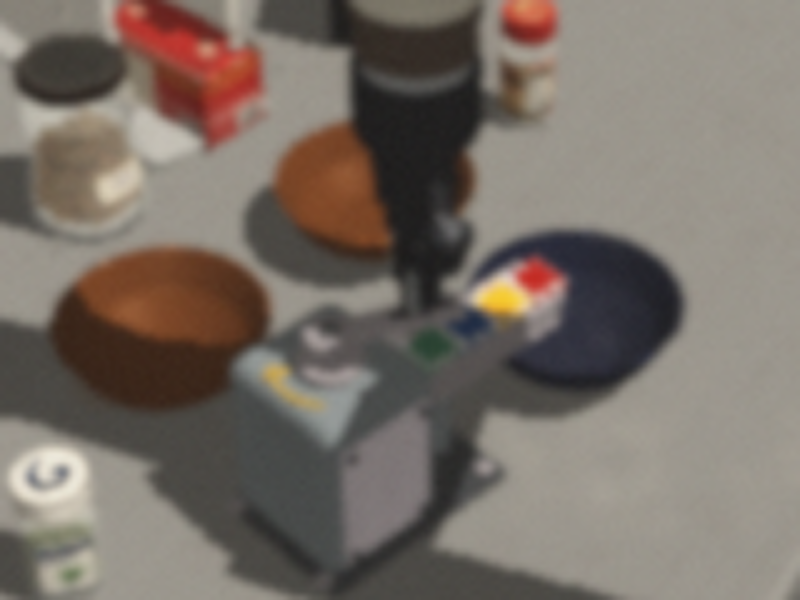

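Request:
{"op": "jog_arm", "data": {
  "jaw": [0.715, 0.715, 0.715, 0.715, 0.715, 0.715, 0.715, 0.715],
  "linear": [
    [0.002, 0, 0],
    [0.004, 0.0001, 0],
    [0.006, 0.0003, 0],
    [0.008, 0.0006, 0],
    [0.01, 0.0009, 0],
    [0.012, 0.0013, 0],
    [0.014, 0.0017, 0],
    [0.016, 0.0022, 0]
  ],
  "delta_rot": [
    [0, 0, 2],
    [0, 0, 4],
    [0, 0, 6],
    [0, 0, 8],
    [0, 0, 10],
    [0, 0, 12],
    [0, 0, 14],
    [0, 0, 16]
  ]
}}

```text
clock: 22.58
eef_pos: [0.5107, 0.1453, 0.1936]
tool_rot: [0.457, 0.889, 0.002, 0.0]
ft_force: [0.5, 0.4, 0.0]
grip_width: 0.0247
```

```bash
python3 st.py; python3 look.py l17
```

```text
22.58 [0.5107 0.1453 0.1936] yaw-90=35.6 theta=-144.5 r=0.0563 q6 -0.35 q1 0.28 Ftool [ 0.05  0.63 -0.01] Tt [-0.   -0.08 -0.  ] w 0.0247 tilt [0.002 0.003]
22.5833 [0.5107 0.1453 0.1936] yaw 125.58775247696356 [ 0.002  0.003 -1.   ] q [ 0.28  0.33 -0.02  1.22  0.   -0.35] F [0.48 0.41 0.01] T [-0.07 -0.05  0.  ] w 0.024694513618948175
```

View pics/l17s.png

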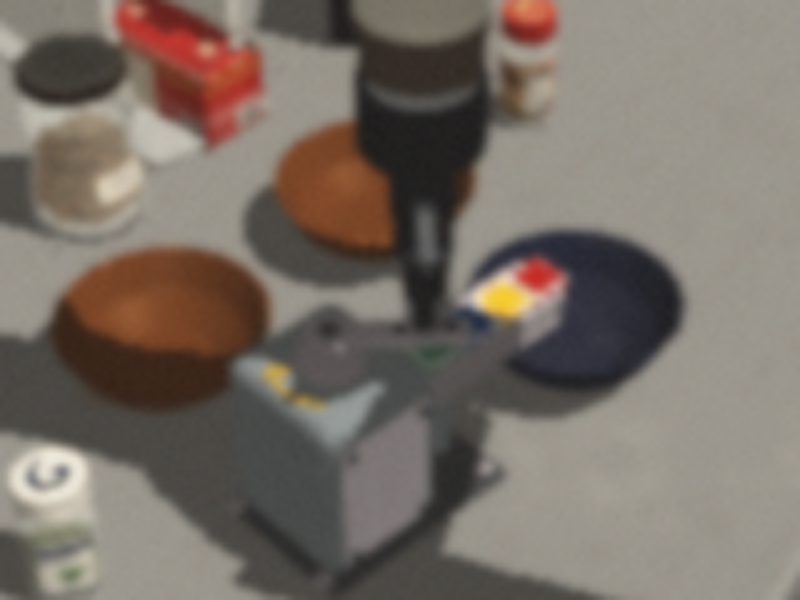

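Request:
{"op": "jog_arm", "data": {
  "jaw": [0.716, 0.716, 0.716, 0.716, 0.716, 0.716, 0.716, 0.716],
  "linear": [
    [0.002, 0, 0],
    [0.004, 0.0001, 0],
    [0.006, 0.0003, 0],
    [0.008, 0.0006, 0],
    [0.01, 0.0009, 0],
    [0.012, 0.0013, 0],
    [0.014, 0.0017, 0],
    [0.016, 0.0022, 0]
  ],
  "delta_rot": [
    [0, 0, 2],
    [0, 0, 4],
    [0, 0, 6],
    [0, 0, 8],
    [0, 0, 10],
    [0, 0, 12],
    [0, 0, 14],
    [0, 0, 16]
  ]
}}

```text
clock: 23.3
eef_pos: [0.5032, 0.1596, 0.1934]
tool_rot: [0.576, 0.817, 0.002, -0.0]
ft_force: [-1.0, 0.3, 0.1]
grip_width: 0.0242
```

```bash
python3 st.py; python3 look.py l18
```

```text
23.3 [0.5032 0.1596 0.1934] yaw-90=19.6 theta=-161.0 r=0.0564 q6 -0.04 q1 0.31 Ftool [ 0.6  -0.82 -0.15] Tt [0.03 0.12 0.02] w 0.0242 tilt [0.002 0.003]
23.3 [0.5032 0.1596 0.1934] yaw 109.63906564485508 [ 0.002  0.003 -1.   ] q [ 0.31  0.32 -0.03  1.22  0.   -0.04] F [-0.97  0.29  0.15] T [ 0.1   0.07 -0.02] w 0.02423161972190072
```

View pics/l18s.png

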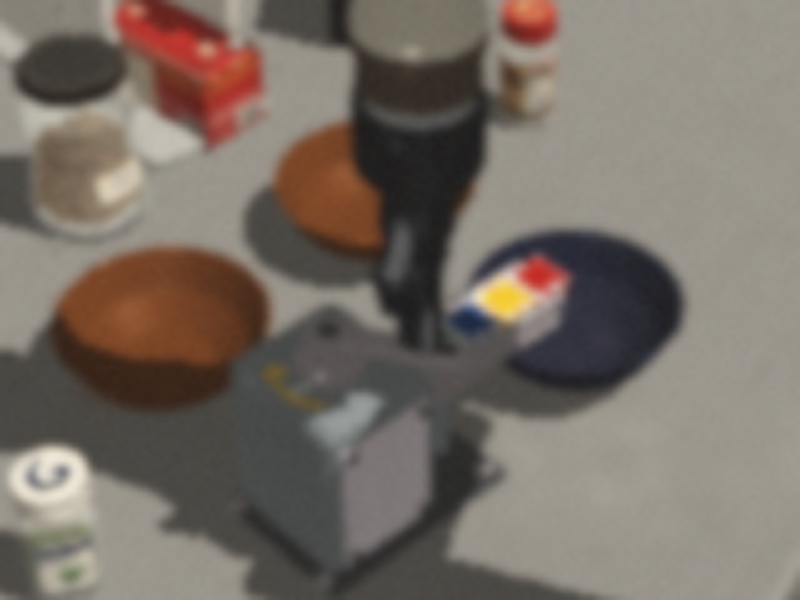

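Request:
{"op": "jog_arm", "data": {
  "jaw": [0.716, 0.716, 0.716, 0.716, 0.716, 0.716, 0.716, 0.716],
  "linear": [
    [0.002, 0, 0],
    [0.004, 0.0001, 0],
    [0.006, 0.0003, 0],
    [0.008, 0.0006, 0],
    [0.01, 0.0009, 0],
    [0.012, 0.0013, 0],
    [0.014, 0.0017, 0],
    [0.016, 0.0022, 0]
  ],
  "delta_rot": [
    [0, 0, 2],
    [0, 0, 4],
    [0, 0, 6],
    [0, 0, 8],
    [0, 0, 10],
    [0, 0, 12],
    [0, 0, 14],
    [0, 0, 16]
  ]
}}

```text
clock: 24.02
eef_pos: [0.4999, 0.1747, 0.1934]
tool_rot: [0.684, 0.729, 0.001, 0.0]
ft_force: [-0.4, -1.4, -1.2]
grip_width: 0.0245
```

```bash
python3 st.py; python3 look.py l19
```

```text
24.02 [0.4999 0.1747 0.1934] yaw-90=3.6 theta=-176.6 r=0.0567 q6 0.27 q1 0.34 Ftool [-1.37 -0.52  1.2 ] Tt [-0.04 -0.28  0.04] w 0.0245 tilt [0.002 0.002]
24.0167 [0.4999 0.1747 0.1934] yaw 93.64452846477221 [ 0.002  0.002 -1.   ] q [ 0.34  0.33 -0.02  1.22  0.    0.27] F [-0.43 -1.4  -1.21] T [-0.27 -0.06 -0.04] w 0.024495982750149043
```

View pics/l19s.png

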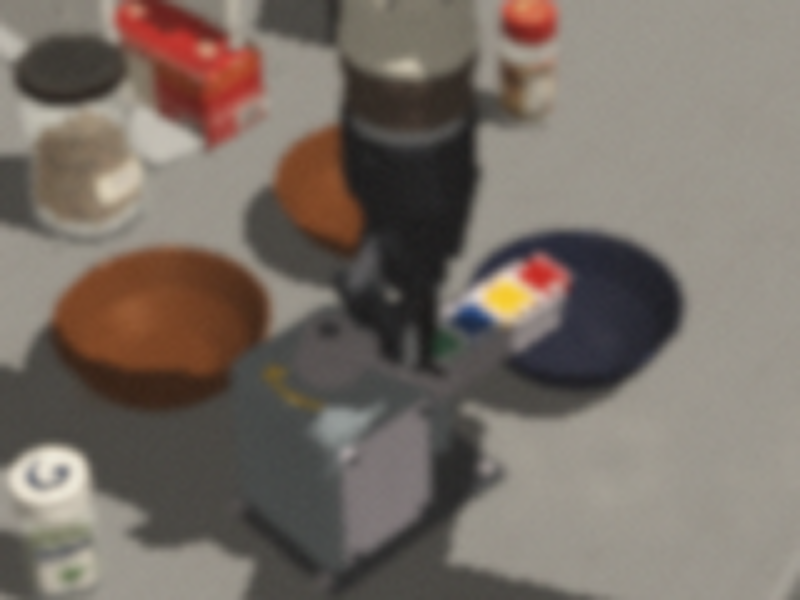

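Request:
{"op": "jog_arm", "data": {
  "jaw": [0.715, 0.715, 0.715, 0.715, 0.715, 0.715, 0.715, 0.715],
  "linear": [
    [0.003, 0.0001, 0],
    [0.006, 0.0003, 0],
    [0.009, 0.0007, 0],
    [0.012, 0.0013, 0],
    [0.015, 0.002, 0],
    [0.018, 0.0028, 0],
    [0.0208, 0.0039, 0],
    [0.0236, 0.005, 0]
  ],
  "delta_rot": [
    [0, 0, 3],
    [0, 0, 6],
    [0, 0, 9],
    [0, 0, 12],
    [0, 0, 15],
    [0, 0, 18],
    [0, 0, 21],
    [0, 0, 24]
  ]
}}

```text
clock: 24.73
eef_pos: [0.503, 0.1982, 0.1933]
tool_rot: [0.821, 0.571, 0.001, -0.0]
ft_force: [-1.1, -2.7, 0.2]
grip_width: 0.0247
```

```bash
python3 st.py; python3 look.py l20
```

```text
24.73 [0.503  0.1982 0.1933] yaw-90=-20.4 theta=159.3 r=0.0572 q6 0.73 q1 0.38 Ftool [-2.88 -0.06 -0.22] Tt [-0.02 -0.46  0.04] w 0.0247 tilt [0.001 0.001]
24.7333 [0.503  0.1982 0.1933] yaw 69.62039719395214 [ 0.001  0.001 -1.   ] q [0.38 0.35 0.01 1.23 0.   0.73] F [-1.06 -2.68  0.22] T [-0.44  0.15 -0.04] w 0.02468096985601548
```

View pics/l20s.png

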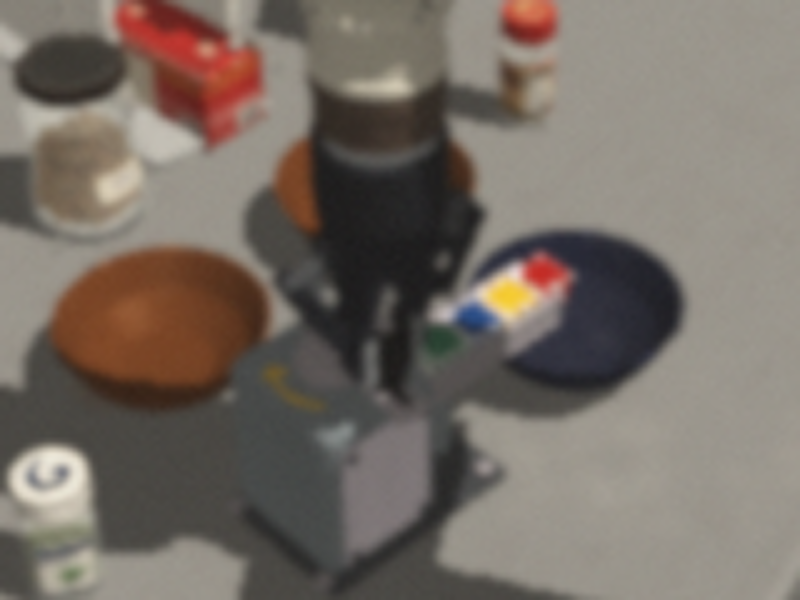

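Request:
{"op": "jog_arm", "data": {
  "jaw": [0.715, 0.715, 0.715, 0.715, 0.715, 0.715, 0.715, 0.715],
  "linear": [
    [0.003, 0.0001, 0],
    [0.006, 0.0003, 0],
    [0.009, 0.0007, 0],
    [0.012, 0.0013, 0],
    [0.015, 0.002, 0],
    [0.018, 0.0028, 0],
    [0.0208, 0.0039, 0],
    [0.0236, 0.005, 0]
  ],
  "delta_rot": [
    [0, 0, 3],
    [0, 0, 6],
    [0, 0, 9],
    [0, 0, 12],
    [0, 0, 15],
    [0, 0, 18],
    [0, 0, 21],
    [0, 0, 24]
  ]
}}

```text
clock: 25.45
eef_pos: [0.5157, 0.2188, 0.1933]
tool_rot: [0.922, 0.388, 0.001, -0.001]
ft_force: [-0.6, -1.8, -0.3]
grip_width: 0.0244
```

```bash
python3 st.py; python3 look.py l21 t
```

```text
25.45 [0.5157 0.2188 0.1933] yaw-90=-44.3 theta=135.0 r=0.0577 q6 1.17 q1 0.40 Ftool [-1.65  0.83  0.3 ] Tt [-0.01 -0.49 -0.02] w 0.0244 tilt [0.    0.002]
25.45 [0.5157 0.2188 0.1933] yaw 45.680469764370734 [ 0.     0.002 -1.   ] q [0.4  0.39 0.06 1.25 0.   1.17] F [-0.56 -1.76 -0.3 ] T [-0.36  0.34  0.02] w 0.024363560766148314
```

View pics/l21s.png

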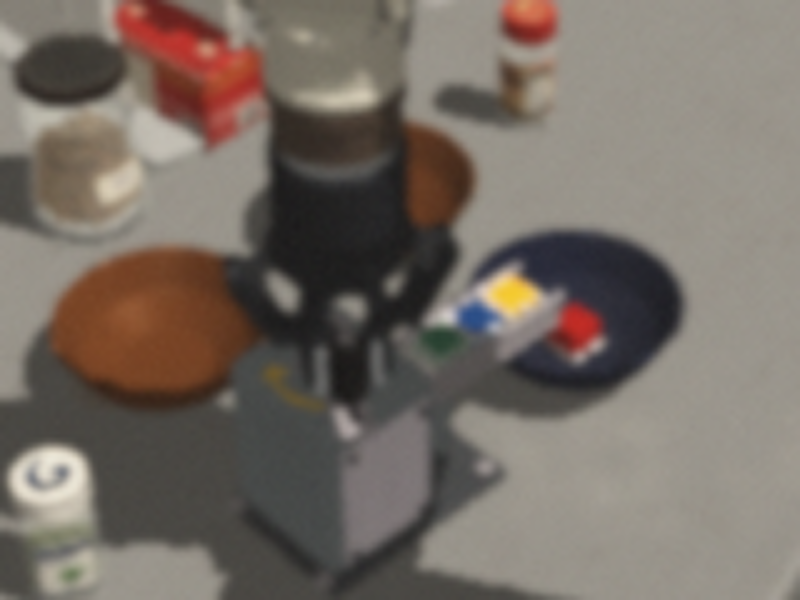

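View pics/l21t.png

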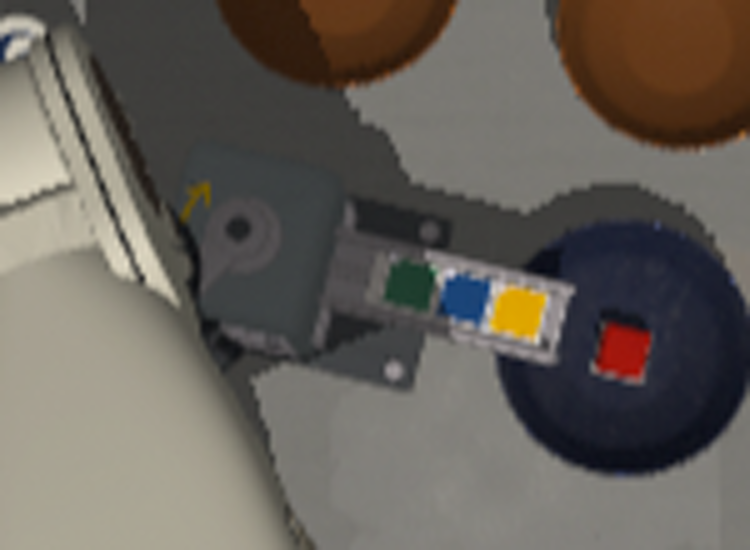

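Red dropped into the bowl between θ≈159° and 135°. Continuing through the easy part.

Request:
{"op": "jog_arm", "data": {
  "jaw": [0.713, 0.713, 0.713, 0.713, 0.713, 0.713, 0.713, 0.713],
  "linear": [
    [0.003, 0.0001, 0],
    [0.006, 0.0003, 0],
    [0.009, 0.0007, 0],
    [0.012, 0.0013, 0],
    [0.015, 0.002, 0],
    [0.018, 0.0028, 0],
    [0.0208, 0.0039, 0],
    [0.0236, 0.005, 0]
  ],
  "delta_rot": [
    [0, 0, 3],
    [0, 0, 6],
    [0, 0, 9],
    [0, 0, 12],
    [0, 0, 15],
    [0, 0, 18],
    [0, 0, 21],
    [0, 0, 24]
  ]
}}

```text
clock: 26.22
eef_pos: [0.5356, 0.2325, 0.1935]
tool_rot: [0.982, 0.189, 0.0, -0.001]
ft_force: [-2.7, -1.1, 0.2]
grip_width: 0.0244
```

Request:
{"op": "jog_arm", "data": {
  "jaw": [0.713, 0.713, 0.713, 0.713, 0.713, 0.713, 0.713, 0.713],
  "linear": [
    [0.003, 0.0001, 0],
    [0.006, 0.0003, 0],
    [0.009, 0.0007, 0],
    [0.012, 0.0013, 0],
    [0.015, 0.002, 0],
    [0.018, 0.0028, 0],
    [0.0208, 0.0039, 0],
    [0.0236, 0.005, 0]
  ],
  "delta_rot": [
    [0, 0, 3],
    [0, 0, 6],
    [0, 0, 9],
    [0, 0, 12],
    [0, 0, 15],
    [0, 0, 18],
    [0, 0, 21],
    [0, 0, 24]
  ]
}}

```text
clock: 26.88
eef_pos: [0.5593, 0.237, 0.1935]
tool_rot: [1.0, -0.02, 0.0, -0.002]
ft_force: [-2.0, 0.3, -0.4]
grip_width: 0.0243
```

```bash
python3 st.py
```

```text
26.88 [0.5593 0.237  0.1935] yaw-90=-92.3 theta=87.2 r=0.0590 q6 2.01 q1 0.40 Ftool [-2.03 -0.24  0.37] Tt [-0.01 -0.5  -0.07] w 0.0243 tilt [0.    0.003]
```

Request:
{"op": "jog_arm", "data": {
  "jaw": [0.713, 0.713, 0.713, 0.713, 0.713, 0.713, 0.713, 0.713],
  "linear": [
    [0.003, 0.0001, 0],
    [0.006, 0.0003, 0],
    [0.009, 0.0007, 0],
    [0.012, 0.0013, 0],
    [0.015, 0.002, 0],
    [0.018, 0.0028, 0],
    [0.0208, 0.0039, 0],
    [0.0236, 0.005, 0]
  ],
  "delta_rot": [
    [0, 0, 3],
    [0, 0, 6],
    [0, 0, 9],
    [0, 0, 12],
    [0, 0, 15],
    [0, 0, 18],
    [0, 0, 21],
    [0, 0, 24]
  ]
}}

```text
clock: 27.55
eef_pos: [0.5828, 0.2314, 0.1936]
tool_rot: [0.974, -0.227, -0.0, -0.002]
ft_force: [-2.6, 0.7, 0.3]
grip_width: 0.0242
```

Request:
{"op": "jog_arm", "data": {
  "jaw": [0.713, 0.713, 0.713, 0.713, 0.713, 0.713, 0.713, 0.713],
  "linear": [
    [0.003, 0.0001, 0],
    [0.006, 0.0003, 0],
    [0.009, 0.0007, 0],
    [0.012, 0.0013, 0],
    [0.015, 0.002, 0],
    [0.018, 0.0028, 0],
    [0.0208, 0.0039, 0],
    [0.0236, 0.005, 0]
  ],
  "delta_rot": [
    [0, 0, 3],
    [0, 0, 6],
    [0, 0, 9],
    [0, 0, 12],
    [0, 0, 15],
    [0, 0, 18],
    [0, 0, 21],
    [0, 0, 24]
  ]
}}

```text
clock: 28.22
eef_pos: [0.6019, 0.2168, 0.1936]
tool_rot: [0.905, -0.424, -0.001, -0.002]
ft_force: [-0.7, 1.3, -0.5]
grip_width: 0.0246
```

```bash
python3 st.py
```

```text
28.22 [0.6019 0.2168 0.1936] yaw-90=-140.2 theta=40.5 r=0.0597 q6 2.79 q1 0.34 Ftool [-1.47 -0.26  0.49] Tt [-0.02 -0.48 -0.02] w 0.0246 tilt [0.001 0.005]
```

Request:
{"op": "jog_arm", "data": {
  "jaw": [0.713, 0.713, 0.713, 0.713, 0.713, 0.713, 0.713, 0.71],
  "linear": [
    [0.003, 0.0001, 0],
    [0.006, 0.0003, 0],
    [0.009, 0.0007, 0],
    [0.012, 0.0013, 0],
    [0.015, 0.002, 0],
    [0.016, 0.0023, 0],
    [0.016, 0.0023, 0],
    [0.016, 0.0023, 0]
  ],
  "delta_rot": [
    [0, 0, 3],
    [0, 0, 6],
    [0, 0, 9],
    [0, 0, 12],
    [0, 0, 15],
    [0, 0, 16],
    [0, 0, 16],
    [0, 0, 16]
  ]
}}

```text
clock: 28.88
eef_pos: [0.6109, 0.2023, 0.1938]
tool_rot: [0.838, -0.546, 0.0, -0.002]
ft_force: [-0.3, -0.2, -0.0]
grip_width: 0.0246
```

Request:
{"op": "jog_arm", "data": {
  "jaw": [0.65, 0.55, 0.45, 0.4, 0.4, 0.4, 0.4, 0.4],
  "linear": [
    [0, 0, 0],
    [0, 0, 0],
    [0, 0, 0],
    [0, 0, 0],
    [0, 0, 0],
    [0, 0, 0],
    [0, 0, 0],
    [0, 0, 0]
  ],
  "delta_rot": [
    [0, 0, 0],
    [0, 0, 0],
    [0, 0, 0],
    [0, 0, -4],
    [0, 0, -11],
    [0, 0, -18],
    [0, 0, -25],
    [0, 0, -32]
  ]
}}

```text
clock: 29.55
eef_pos: [0.611, 0.2023, 0.1939]
tool_rot: [0.956, -0.292, 0.001, -0.002]
ft_force: [-0.5, -0.7, -0.2]
grip_width: 0.0512
```

```bash
python3 st.py; python3 look.py l22
```

```text
29.55 [0.611  0.2023 0.1939] yaw-90=-123.9 theta=24.0 r=0.0596 q6 2.48 q1 0.32 Ftool [-0.04  0.82  0.17] Tt [-0.02 -0.01  0.02] w 0.0512 tilt [0.003 0.003]
29.55 [0.611  0.2023 0.1939] yaw -33.929107885146536 [ 0.003  0.003 -1.   ] q [0.32 0.55 0.33 1.34 0.   2.48] F [-0.48 -0.66 -0.17] T [-0.01  0.02 -0.02] w 0.05121892234203391
```

View pics/l22s.png

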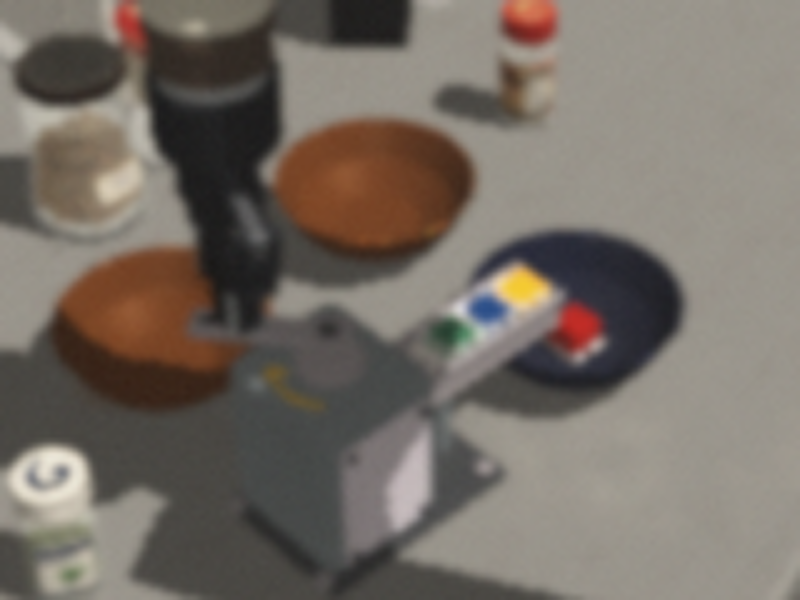

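Request:
{"op": "jog_arm", "data": {
  "jaw": [0.4, 0.4, 0.4, 0.4, 0.4, 0.4, 0.4, 0.4],
  "linear": [
    [0, 0, 0],
    [0, 0, 0],
    [0, 0, 0],
    [0, 0, 0],
    [0, 0, 0],
    [0, 0, 0],
    [0, 0, 0],
    [0, 0, 0]
  ],
  "delta_rot": [
    [0, 0, -7],
    [0, 0, -14],
    [0, 0, -21],
    [0, 0, -28],
    [0, 0, -35],
    [0, 0, -42],
    [0, 0, -49],
    [0, 0, -56]
  ]
}}

```text
clock: 30.27
eef_pos: [0.611, 0.2023, 0.1939]
tool_rot: [0.982, 0.19, 0.001, -0.001]
ft_force: [0.3, 1.2, 1.0]
grip_width: 0.0508
```

Request:
{"op": "jog_arm", "data": {
  "jaw": [0.4, 0.4, 0.4, 0.4, 0.4, 0.4, 0.4, 0.4],
  "linear": [
    [0, 0, 0],
    [0, 0, 0],
    [0, 0, 0],
    [0, 0, 0],
    [0, 0, 0],
    [0, 0, 0],
    [0, 0, 0],
    [0, 0, 0]
  ],
  "delta_rot": [
    [0, 0, -7],
    [0, 0, -14],
    [0, 0, -21],
    [0, 0, -28],
    [0, 0, -35],
    [0, 0, -42],
    [0, 0, -49],
    [0, 0, -56]
  ]
}}

```text
clock: 30.93
eef_pos: [0.6109, 0.2023, 0.1939]
tool_rot: [0.778, 0.629, 0.002, -0.0]
ft_force: [-0.2, 0.3, 0.3]
grip_width: 0.0514
```

Request:
{"op": "jog_arm", "data": {
  "jaw": [0.4, 0.4, 0.4, 0.4, 0.4, 0.4, 0.4, 0.4],
  "linear": [
    [0, 0, 0],
    [0, 0, 0],
    [0, 0, 0],
    [0, 0, 0],
    [0, 0, 0],
    [0, 0, 0],
    [0, 0, 0],
    [0, 0, 0]
  ],
  "delta_rot": [
    [0, 0, -7],
    [0, 0, -14],
    [0, 0, -21],
    [0, 0, -28],
    [0, 0, -35],
    [0, 0, -42],
    [0, 0, -49],
    [0, 0, -56]
  ]
}}

```text
clock: 31.6
eef_pos: [0.6109, 0.2023, 0.1939]
tool_rot: [0.391, 0.92, 0.002, 0.001]
ft_force: [0.6, -0.4, 1.1]
grip_width: 0.0515
```

Request:
{"op": "jog_arm", "data": {
  "jaw": [0.4, 0.4, 0.4, 0.4, 0.4, 0.4, 0.4, 0.4],
  "linear": [
    [0, 0, 0],
    [0, 0, 0],
    [0, 0, 0],
    [0, 0, 0],
    [0, 0, 0],
    [0, 0, 0],
    [0, 0, 0],
    [0, 0, 0]
  ],
  "delta_rot": [
    [0, 0, -7],
    [0, 0, -14],
    [0, 0, -21],
    [0, 0, -28],
    [0, 0, -35],
    [0, 0, -42],
    [0, 0, -49],
    [0, 0, -56]
  ]
}}

```text
clock: 32.27
eef_pos: [0.611, 0.2023, 0.1939]
tool_rot: [-0.086, 0.996, 0.001, 0.001]
ft_force: [0.1, -0.5, -0.3]
grip_width: 0.0513
```

Request:
{"op": "jog_arm", "data": {
  "jaw": [0.4, 0.4, 0.4, 0.4, 0.4, 0.4, 0.4, 0.4],
  "linear": [
    [0, 0, 0],
    [0, 0, 0],
    [0, 0, 0],
    [0, 0, 0],
    [0, 0, 0],
    [0, 0, 0],
    [0, 0, 0],
    [0, 0, 0]
  ],
  "delta_rot": [
    [0, 0, -7],
    [0, 0, -14],
    [0, 0, -21],
    [0, 0, -28],
    [0, 0, -35],
    [0, 0, -42],
    [0, 0, -49],
    [0, 0, -56]
  ]
}}

```text
clock: 32.93
eef_pos: [0.6109, 0.2023, 0.1939]
tool_rot: [-0.544, 0.839, 0.001, 0.002]
ft_force: [-0.3, -0.4, 0.5]
grip_width: 0.051
```

```bash
python3 st.py
```

```text
32.93 [0.6109 0.2023 0.1939] yaw-90=-204.1 theta=24.0 r=0.0596 q6 -2.40 q1 0.32 Ftool [ 0.49  0.15 -0.52] Tt [ 0.04 -0.   -0.02] w 0.0510 tilt [0.002 0.003]
```

Request:
{"op": "jog_arm", "data": {
  "jaw": [0.4, 0.4, 0.4, 0.4, 0.4, 0.5, 0.6, 0.65],
  "linear": [
    [0, 0, 0],
    [0, 0, 0],
    [0, 0, 0],
    [0, 0, 0],
    [0, 0, 0],
    [0, 0, 0],
    [0, 0, 0],
    [0, 0, 0]
  ],
  "delta_rot": [
    [0, 0, -7],
    [0, 0, -14],
    [0, 0, -21],
    [0, 0, -28],
    [0, 0, -35],
    [0, 0, -39],
    [0, 0, -39],
    [0, 0, -39]
  ]
}}

```text
clock: 33.6
eef_pos: [0.6109, 0.2023, 0.1939]
tool_rot: [0.791, -0.612, 0.0, -0.002]
ft_force: [0.2, -0.7, 0.3]
grip_width: 0.03
```

Request:
{"op": "jog_arm", "data": {
  "jaw": [0.68, 0.69, 0.7, 0.71, 0.71, 0.71, 0.71, 0.71],
  "linear": [
    [0, 0, 0],
    [0, 0, 0],
    [0, 0, 0],
    [0, 0, 0],
    [0.001, 0, 0],
    [0.003, -0.0004, 0],
    [0.006, -0.0006, 0],
    [0.009, -0.0007, 0]
  ],
  "delta_rot": [
    [0, 0, 0],
    [0, 0, 0],
    [0, 0, 0],
    [0, 0, 0],
    [0, 0, 0],
    [0, 0, 1],
    [0, 0, 2],
    [0, 0, 3]
  ]
}}

```text
clock: 34.27
eef_pos: [0.614, 0.194, 0.1939]
tool_rot: [0.775, -0.632, -0.0, -0.002]
ft_force: [-0.3, 2.5, 0.5]
grip_width: 0.0248
```

```bash
python3 st.py;python3 look.py l23
```

```text
34.27 [0.614  0.194  0.1939] yaw-90=-168.4 theta=15.6 r=0.0596 q6 -3.04 q1 0.30 Ftool [-2.48 -0.25 -0.54] Tt [ 0.01 -0.5   0.06] w 0.0248 tilt [0.002 0.003]
34.2667 [0.614  0.194  0.1939] yaw -78.3813975945515 [ 0.002  0.003 -1.   ] q [ 0.3   0.55  0.33  1.34  0.   -3.04] F [-0.25  2.47  0.54] T [ 0.49  0.09 -0.06] w 0.024771371444147032
```

View pics/l23s.png

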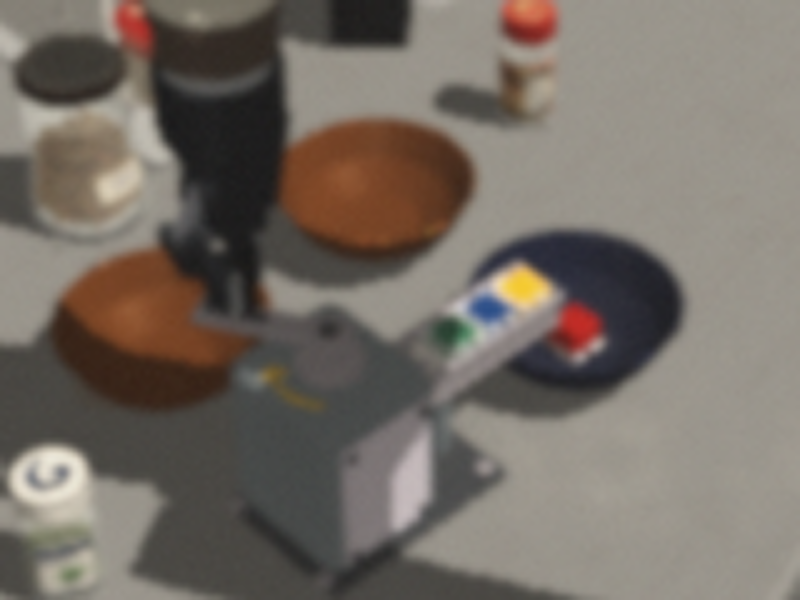

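Request:
{"op": "jog_arm", "data": {
  "jaw": [0.71, 0.71, 0.71, 0.71, 0.71, 0.71, 0.71, 0.71],
  "linear": [
    [0.003, -0.0001, 0],
    [0.006, -0.0001, 0],
    [0.009, 0.0001, 0],
    [0.012, 0.0005, 0],
    [0.015, 0.001, 0],
    [0.018, 0.0016, 0],
    [0.021, 0.0025, 0],
    [0.0238, 0.0035, 0]
  ],
  "delta_rot": [
    [0, 0, 2.5],
    [0, 0, 5],
    [0, 0, 8],
    [0, 0, 11],
    [0, 0, 13.5],
    [0, 0, 16],
    [0, 0, 19],
    [0, 0, 22]
  ]
}}

```text
clock: 34.98
eef_pos: [0.6156, 0.1695, 0.1938]
tool_rot: [-0.64, 0.769, 0.0, 0.002]
ft_force: [0.5, 1.7, -0.4]
grip_width: 0.0249
```

```bash
python3 st.py
```

```text
34.98 [0.6156 0.1695 0.1938] yaw-90=-190.5 theta=-8.2 r=0.0597 q6 -2.69 q1 0.27 Ftool [-1.74 -0.16  0.37] Tt [-0.05 -0.53 -0.03] w 0.0249 tilt [0.003 0.003]
```

Request:
{"op": "jog_arm", "data": {
  "jaw": [0.71, 0.71, 0.71, 0.71, 0.71, 0.71, 0.71, 0.71],
  "linear": [
    [0.003, 0.0001, 0],
    [0.006, 0.0003, 0],
    [0.009, 0.0007, 0],
    [0.012, 0.0013, 0],
    [0.015, 0.002, 0],
    [0.018, 0.0028, 0],
    [0.0208, 0.0039, 0],
    [0.0236, 0.005, 0]
  ],
  "delta_rot": [
    [0, 0, 3],
    [0, 0, 6],
    [0, 0, 9],
    [0, 0, 12],
    [0, 0, 15],
    [0, 0, 18],
    [0, 0, 21],
    [0, 0, 24]
  ]
}}

```text
clock: 35.65
eef_pos: [0.6068, 0.1471, 0.1939]
tool_rot: [-0.466, 0.885, 0.0, 0.002]
ft_force: [0.9, 1.6, -0.4]
grip_width: 0.0246
```

```bash
python3 st.py
```

```text
35.65 [0.6068 0.1471 0.1939] yaw-90=-214.5 theta=-31.6 r=0.0591 q6 -2.30 q1 0.24 Ftool [-1.8   0.17  0.39] Tt [-0.02 -0.54 -0.03] w 0.0246 tilt [0.004 0.003]
```

Entering the heavy zone at 2° per row.

Request:
{"op": "jog_arm", "data": {
  "jaw": [0.71, 0.71, 0.71, 0.71, 0.71, 0.71, 0.71, 0.71],
  "linear": [
    [0.0025, 0, 0],
    [0.005, 0.0002, 0],
    [0.0075, 0.0005, 0],
    [0.01, 0.0009, 0],
    [0.0125, 0.0014, 0],
    [0.015, 0.002, 0],
    [0.0175, 0.0027, 0],
    [0.02, 0.0036, 0]
  ],
  "delta_rot": [
    [0, 0, 2.5],
    [0, 0, 5],
    [0, 0, 7.5],
    [0, 0, 10],
    [0, 0, 12.5],
    [0, 0, 15],
    [0, 0, 17.5],
    [0, 0, 20]
  ]
}}

```text
clock: 36.32
eef_pos: [0.594, 0.1333, 0.1938]
tool_rot: [-0.305, 0.952, 0.001, 0.004]
ft_force: [5.9, 4.3, -3.1]
grip_width: 0.0249
```

```bash
python3 st.py
```

```text
36.32 [0.594  0.1333 0.1938] yaw-90=-234.5 theta=-50.0 r=0.0583 q6 -1.97 q1 0.22 Ftool [-7.34  0.08  3.14] Tt [-0.02 -1.46  0.03] w 0.0249 tilt [0.007 0.004]
```

Request:
{"op": "jog_arm", "data": {
  "jaw": [0.71, 0.71, 0.71, 0.71, 0.71, 0.71, 0.71, 0.71],
  "linear": [
    [0.002, 0, 0],
    [0.004, 0.0001, 0],
    [0.006, 0.0003, 0],
    [0.008, 0.0006, 0],
    [0.01, 0.0009, 0],
    [0.012, 0.0013, 0],
    [0.014, 0.0017, 0],
    [0.016, 0.0022, 0]
  ],
  "delta_rot": [
    [0, 0, 2],
    [0, 0, 4],
    [0, 0, 6],
    [0, 0, 8],
    [0, 0, 10],
    [0, 0, 12],
    [0, 0, 14],
    [0, 0, 16]
  ]
}}

```text
clock: 36.98
eef_pos: [0.5818, 0.126, 0.1938]
tool_rot: [-0.17, 0.985, 0.001, 0.006]
ft_force: [11.7, 4.7, -6.3]
grip_width: 0.0247
```

Request:
{"op": "jog_arm", "data": {
  "jaw": [0.71, 0.71, 0.71, 0.71, 0.71, 0.71, 0.71, 0.71],
  "linear": [
    [0.002, 0, 0],
    [0.004, 0.0001, 0],
    [0.006, 0.0003, 0],
    [0.008, 0.0006, 0],
    [0.01, 0.0009, 0],
    [0.012, 0.0013, 0],
    [0.014, 0.0017, 0],
    [0.016, 0.0022, 0]
  ],
  "delta_rot": [
    [0, 0, 2],
    [0, 0, 4],
    [0, 0, 6],
    [0, 0, 8],
    [0, 0, 10],
    [0, 0, 12],
    [0, 0, 14],
    [0, 0, 16]
  ]
}}

```text
clock: 37.65
eef_pos: [0.5673, 0.1216, 0.1938]
tool_rot: [-0.03, 1.0, 0.001, 0.007]
ft_force: [15.8, 0.1, -9.6]
grip_width: 0.025
```

```bash
python3 st.py
```

```text
37.65 [0.5673 0.1216 0.1938] yaw-90=-266.5 theta=-79.1 r=0.0575 q6 -1.42 q1 0.21 Ftool [-15.66  -0.88   9.82] Tt [-0.03 -3.25  0.01] w 0.0250 tilt [0.014 0.002]
```

Request:
{"op": "jog_arm", "data": {
  "jaw": [0.71, 0.71, 0.71, 0.71, 0.712, 0.712, 0.714, 0.714],
  "linear": [
    [0.002, 0, 0],
    [0.004, 0.0001, 0],
    [0.006, 0.0003, 0],
    [0.008, 0.0006, 0],
    [0.01, 0.0009, 0],
    [0.012, 0.0013, 0],
    [0.014, 0.0017, 0],
    [0.016, 0.0022, 0]
  ],
  "delta_rot": [
    [0, 0, 2],
    [0, 0, 4],
    [0, 0, 6],
    [0, 0, 8],
    [0, 0, 10],
    [0, 0, 12],
    [0, 0, 14],
    [0, 0, 16]
  ]
}}

```text
clock: 38.32
eef_pos: [0.55, 0.1213, 0.1937]
tool_rot: [0.109, 0.994, 0.0, 0.005]
ft_force: [11.6, -2.6, -7.5]
grip_width: 0.0247
```

```bash
python3 st.py;python3 look.py l24
```

```text
38.32 [0.55   0.1213 0.1937] yaw-90=77.4 theta=-96.5 r=0.0570 q6 -1.13 q1 0.22 Ftool [-11.85  -0.05   7.6 ] Tt [-0.01 -2.5   0.02] w 0.0247 tilt [ 0.011 -0.001]
38.3167 [0.55   0.1213 0.1937] yaw 167.43940825168556 [ 0.011 -0.001 -1.   ] q [ 0.22  0.39  0.06  1.24 -0.   -1.13] F [11.64 -2.62 -7.47] T [-0.53 -2.44 -0.03] w 0.024704460128834732
```

View pics/l24s.png

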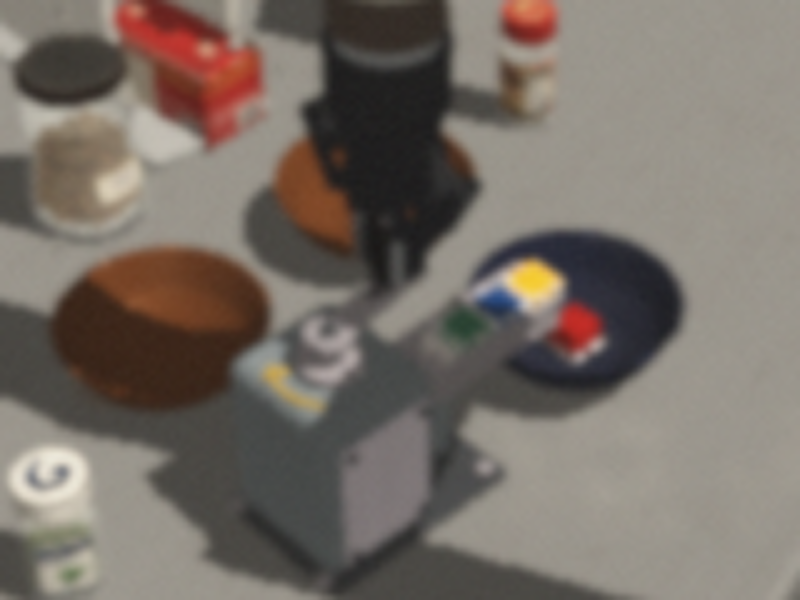

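Request:
{"op": "jog_arm", "data": {
  "jaw": [0.714, 0.714, 0.715, 0.715, 0.715, 0.715, 0.715, 0.715],
  "linear": [
    [0.002, 0, 0],
    [0.004, 0.0001, 0],
    [0.006, 0.0003, 0],
    [0.008, 0.0006, 0],
    [0.01, 0.0009, 0],
    [0.012, 0.0013, 0],
    [0.014, 0.0017, 0],
    [0.016, 0.0022, 0]
  ],
  "delta_rot": [
    [0, 0, 2],
    [0, 0, 4],
    [0, 0, 6],
    [0, 0, 8],
    [0, 0, 10],
    [0, 0, 12],
    [0, 0, 14],
    [0, 0, 16]
  ]
}}

```text
clock: 39.03
eef_pos: [0.532, 0.1271, 0.1937]
tool_rot: [0.246, 0.969, 0.001, 0.003]
ft_force: [3.1, -2.0, 0.7]
grip_width: 0.0242
```

Request:
{"op": "jog_arm", "data": {
  "jaw": [0.715, 0.715, 0.715, 0.715, 0.715, 0.715, 0.715, 0.715],
  "linear": [
    [0.002, 0, 0],
    [0.004, 0.0001, 0],
    [0.006, 0.0003, 0],
    [0.008, 0.0006, 0],
    [0.01, 0.0009, 0],
    [0.012, 0.0013, 0],
    [0.014, 0.0017, 0],
    [0.016, 0.0022, 0]
  ],
  "delta_rot": [
    [0, 0, 2],
    [0, 0, 4],
    [0, 0, 6],
    [0, 0, 8],
    [0, 0, 10],
    [0, 0, 12],
    [0, 0, 14],
    [0, 0, 16]
  ]
}}

```text
clock: 39.7
eef_pos: [0.5166, 0.1384, 0.1937]
tool_rot: [0.378, 0.926, 0.002, -0.0]
ft_force: [-3.3, 4.4, 2.4]
grip_width: 0.0245
```

```bash
python3 st.py
```

```text
39.7 [0.5166 0.1384 0.1937] yaw-90=45.6 theta=-135.2 r=0.0563 q6 -0.54 q1 0.26 Ftool [ 5.44  0.78 -2.43] Tt [-0.05  1.04 -0.04] w 0.0245 tilt [0.001 0.004]
```

Request:
{"op": "jog_arm", "data": {
  "jaw": [0.715, 0.715, 0.715, 0.715, 0.715, 0.715, 0.715, 0.715],
  "linear": [
    [0.002, 0, 0],
    [0.004, 0.0001, 0],
    [0.006, 0.0003, 0],
    [0.008, 0.0006, 0],
    [0.01, 0.0009, 0],
    [0.012, 0.0013, 0],
    [0.014, 0.0017, 0],
    [0.016, 0.0022, 0]
  ],
  "delta_rot": [
    [0, 0, 2],
    [0, 0, 4],
    [0, 0, 6],
    [0, 0, 8],
    [0, 0, 10],
    [0, 0, 12],
    [0, 0, 14],
    [0, 0, 16]
  ]
}}

```text
clock: 40.37
eef_pos: [0.5073, 0.1509, 0.1936]
tool_rot: [0.503, 0.864, 0.002, 0.0]
ft_force: [-0.4, 2.1, -0.3]
grip_width: 0.0242
```

```bash
python3 st.py
```

```text
40.37 [0.5073 0.1509 0.1936] yaw-90=29.5 theta=-151.1 r=0.0562 q6 -0.23 q1 0.29 Ftool [2.   0.7  0.29] Tt [-0.04  0.44  0.  ] w 0.0242 tilt [0.002 0.003]
```

Request:
{"op": "jog_arm", "data": {
  "jaw": [0.715, 0.715, 0.715, 0.715, 0.715, 0.715, 0.715, 0.715],
  "linear": [
    [0.002, 0, 0],
    [0.004, 0.0001, 0],
    [0.006, 0.0003, 0],
    [0.008, 0.0006, 0],
    [0.01, 0.0009, 0],
    [0.012, 0.0013, 0],
    [0.014, 0.0017, 0],
    [0.016, 0.0022, 0]
  ],
  "delta_rot": [
    [0, 0, 2],
    [0, 0, 4],
    [0, 0, 6],
    [0, 0, 8],
    [0, 0, 10],
    [0, 0, 12],
    [0, 0, 14],
    [0, 0, 16]
  ]
}}

```text
clock: 41.03
eef_pos: [0.5016, 0.1651, 0.1934]
tool_rot: [0.619, 0.785, 0.001, 0.001]
ft_force: [0.6, -0.1, -0.1]
grip_width: 0.0241
```

Request:
{"op": "jog_arm", "data": {
  "jaw": [0.715, 0.715, 0.715, 0.715, 0.715, 0.715, 0.715, 0.715],
  "linear": [
    [0.002, 0, 0],
    [0.004, 0.0001, 0],
    [0.006, 0.0003, 0],
    [0.008, 0.0006, 0],
    [0.01, 0.0009, 0],
    [0.012, 0.0013, 0],
    [0.014, 0.0017, 0],
    [0.016, 0.0022, 0]
  ],
  "delta_rot": [
    [0, 0, 2],
    [0, 0, 4],
    [0, 0, 6],
    [0, 0, 8],
    [0, 0, 10],
    [0, 0, 12],
    [0, 0, 14],
    [0, 0, 16]
  ]
}}

```text
clock: 41.7
eef_pos: [0.4998, 0.1805, 0.1931]
tool_rot: [0.722, 0.691, 0.0, 0.001]
ft_force: [-0.3, -1.9, -0.9]
grip_width: 0.0244
```

```bash
python3 st.py;python3 look.py l25
```

```text
41.7 [0.4998 0.1805 0.1931] yaw-90=-2.5 theta=177.5 r=0.0567 q6 0.39 q1 0.35 Ftool [-1.96 -0.24  0.87] Tt [-0.04 -0.39  0.02] w 0.0244 tilt [ 0.002 -0.   ]
41.7 [0.4998 0.1805 0.1931] yaw 87.49415607661815 [ 0.002 -0.    -1.   ] q [ 0.35  0.33 -0.02  1.22 -0.    0.39] F [-0.33 -1.95 -0.87] T [-0.39 -0.02 -0.02] w 0.02435996732219695
```

View pics/l25s.png

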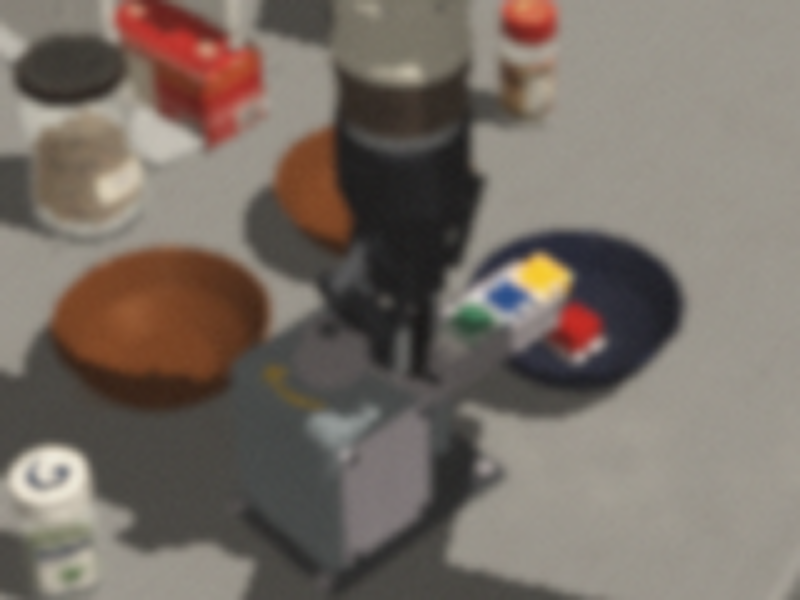

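Yellow now overhangs the lip and the crank is back in the easy part. I'll go in small steps until it drops.

Request:
{"op": "jog_arm", "data": {
  "jaw": [0.715, 0.715, 0.715, 0.715, 0.715, 0.715, 0.715, 0.715],
  "linear": [
    [0.003, 0.0001, 0],
    [0.006, 0.0003, 0],
    [0.009, 0.0007, 0],
    [0.012, 0.0013, 0],
    [0.015, 0.002, 0],
    [0.018, 0.0028, 0],
    [0.0208, 0.0039, 0],
    [0.0236, 0.005, 0]
  ],
  "delta_rot": [
    [0, 0, 3],
    [0, 0, 6],
    [0, 0, 9],
    [0, 0, 12],
    [0, 0, 15],
    [0, 0, 18],
    [0, 0, 21],
    [0, 0, 24]
  ]
}}

```text
clock: 42.42
eef_pos: [0.5055, 0.204, 0.1932]
tool_rot: [0.85, 0.526, 0.0, 0.0]
ft_force: [-1.5, -2.1, -0.4]
grip_width: 0.0241
```

```bash
python3 st.py;python3 look.py l26
```

```text
42.42 [0.5055 0.204  0.1932] yaw-90=-26.5 theta=153.0 r=0.0573 q6 0.85 q1 0.38 Ftool [-2.54 -0.45  0.36] Tt [ 0.02 -0.48 -0.06] w 0.0241 tilt [ 0.001 -0.   ]
42.4167 [0.5055 0.204  0.1932] yaw 63.50767262469236 [ 0.001 -0.    -1.   ] q [ 0.38  0.36  0.02  1.23 -0.    0.85] F [-1.53 -2.07 -0.36] T [-0.42  0.23  0.06] w 0.024143473958040614
```

View pics/l26s.png

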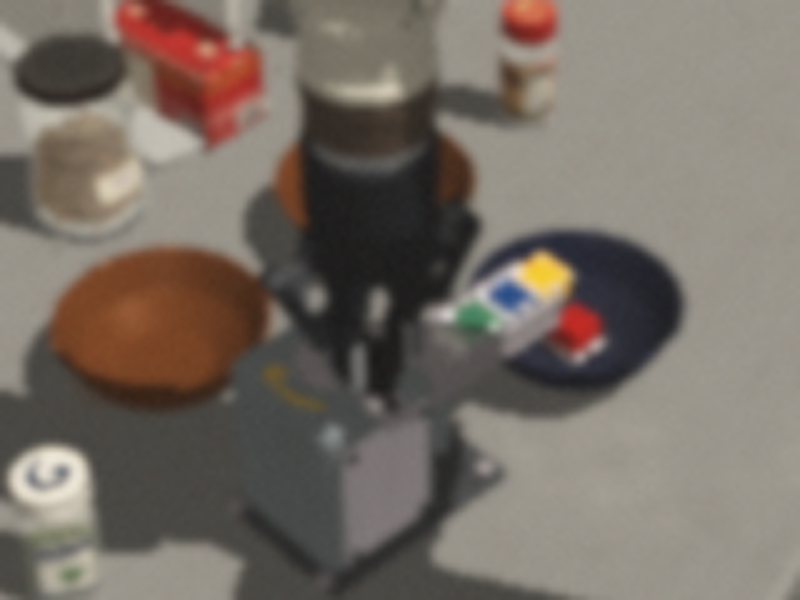

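Request:
{"op": "jog_arm", "data": {
  "jaw": [0.715, 0.715, 0.715, 0.715, 0.715, 0.715, 0.715, 0.715],
  "linear": [
    [0.002, 0, 0],
    [0.004, 0.0001, 0],
    [0.006, 0.0003, 0],
    [0.008, 0.0006, 0],
    [0.01, 0.0009, 0],
    [0.012, 0.0013, 0],
    [0.014, 0.0017, 0],
    [0.016, 0.0022, 0]
  ],
  "delta_rot": [
    [0, 0, 2],
    [0, 0, 4],
    [0, 0, 6],
    [0, 0, 8],
    [0, 0, 10],
    [0, 0, 12],
    [0, 0, 14],
    [0, 0, 16]
  ]
}}

```text
clock: 43.13
eef_pos: [0.5144, 0.2177, 0.1933]
tool_rot: [0.915, 0.404, 0.001, -0.0]
ft_force: [-1.0, -2.5, 0.3]
grip_width: 0.0246
```

```bash
python3 st.py;python3 look.py l27
```

```text
43.13 [0.5144 0.2177 0.1933] yaw-90=-42.4 theta=136.7 r=0.0578 q6 1.14 q1 0.40 Ftool [-2.56  0.97 -0.27] Tt [-0.   -0.47 -0.05] w 0.0246 tilt [0.001 0.001]
43.1333 [0.5144 0.2177 0.1933] yaw 47.6341985247595 [ 0.001  0.001 -1.   ] q [0.4  0.38 0.06 1.25 0.   1.14] F [-1.01 -2.55  0.27] T [-0.35  0.31  0.05] w 0.024628737790225733
```

View pics/l27s.png

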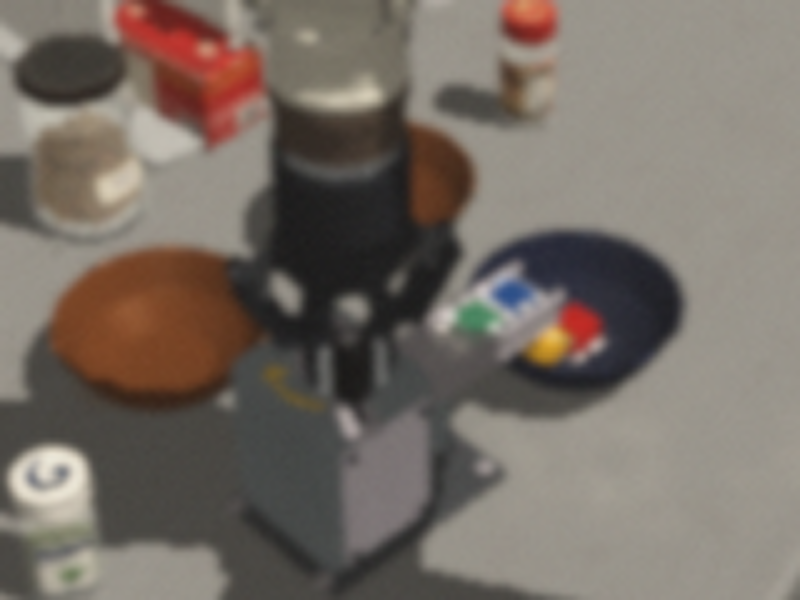

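The yellow tub has dropped into the bowl beside the red one. Stopping, opening gently, then lifting straight up.

Request:
{"op": "jog_arm", "data": {
  "jaw": [0.715, 0.71, 0.7, 0.68, 0.6, 0.5, 0.4, 0.4],
  "linear": [
    [0, 0, 0],
    [0, 0, 0],
    [-0.0003, 0, 0],
    [-0.0003, 0, 0],
    [-0.0003, 0, 0],
    [-0.0003, 0, 0],
    [-0.0003, 0, 0],
    [-0.0003, 0, 0]
  ],
  "delta_rot": [
    [0, 0, 0],
    [0, 0, 0],
    [0, 0, 0],
    [0, 0, 0],
    [0, 0, 0],
    [0, 0, 0],
    [0, 0, 0],
    [0, 0, 0]
  ]
}}

```text
clock: 43.85
eef_pos: [0.5147, 0.2188, 0.1937]
tool_rot: [0.915, 0.404, 0.002, -0.001]
ft_force: [-0.6, 0.0, -0.3]
grip_width: 0.0511
```

Request:
{"op": "jog_arm", "data": {
  "jaw": [0.4, 0.4, 0.4, 0.4, 0.4, 0.4, 0.4, 0.4],
  "linear": [
    [0, 0, -0.01],
    [0, 0, -0.025],
    [0, 0, -0.04],
    [0, 0, -0.055],
    [0, 0, -0.07],
    [0, 0, -0.085],
    [0, 0, -0.1],
    [0, 0, -0.1]
  ],
  "delta_rot": [
    [0, 0, 0],
    [0, 0, 0],
    [0, 0, 0],
    [0, 0, 0],
    [0, 0, 0],
    [0, 0, 0],
    [0, 0, 0],
    [0, 0, 0]
  ]
}}

```text
clock: 44.52
eef_pos: [0.5158, 0.219, 0.2979]
tool_rot: [0.915, 0.404, 0.005, -0.001]
ft_force: [0.3, -0.2, 0.6]
grip_width: 0.0517
```

```bash
python3 st.py;python3 look.py l28 t
python3 - <<'E'
from h import *
p,d=bot.camera("top");Q=cloud("top",d);hsv=cv2.cvtColor(p,cv2.COLOR_RGB2HSV)
H,S,V=cv2.split(hsv)
for n,m in(("red",((H<6)|(H>174))&(S>150)),("yel",(H>18)&(H<32)&(S>150)),("blue",(H>100)&(H<115)&(S>150)&(V>80)),("green",(H>65)&(H<85)&(S>90))):
    m=m&(np.hypot(Q[...,0]-.51,Q[...,1]-.02)<.14); q=Q[m];print(n,len(q),np.median(q,0) if len(q) else None)
E
```

```text
44.52 [0.5158 0.219  0.2979] yaw-90=-42.3 theta=134.8 r=0.0577 q6 1.14 q1 0.40 Ftool [ 0.07  0.35 -0.58] Tt [-0.01  0.02 -0.  ] w 0.0517 tilt [0.009 0.006]
44.5167 [0.5158 0.219  0.2979] yaw 47.70308804043282 [ 0.009  0.006 -1.   ] q [0.4  0.34 0.27 1.49 0.   1.14] F [ 0.3  -0.19  0.58] T [ 0.01 -0.02  0.  ] w 0.05169790334286169
red 90 [ 0.50164158 -0.03808784  0.03165002]
yel 55 [ 0.50759488 -0.01058299  0.04375164]
blue 65 [0.51706462 0.02561686 0.09671962]
green 72 [0.52580978 0.05583689 0.09684611]
```

View pics/l28s.png

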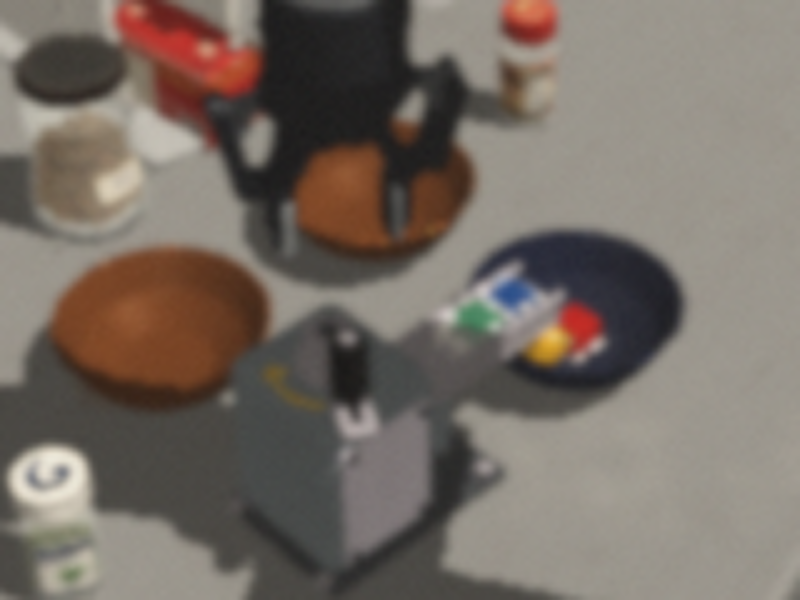

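View pics/l28t.png

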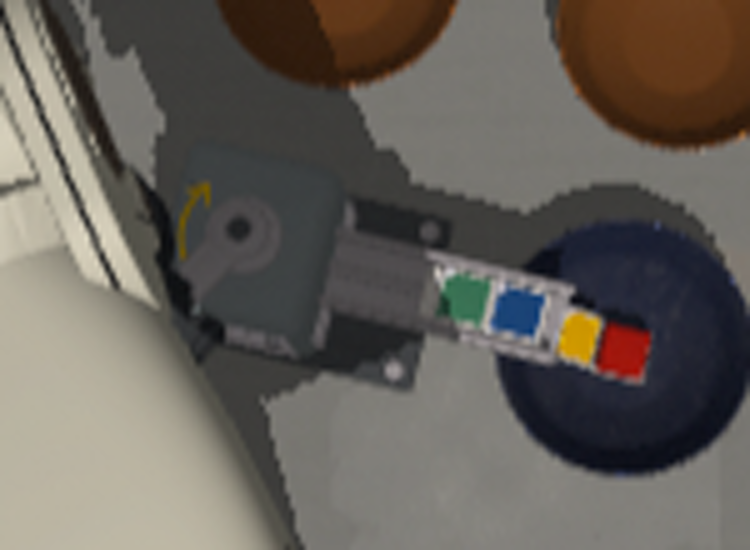

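```bash
python3 bowl.py .5 -.038 b9; python3 -c "
from workcell import bot
print(bot.job_done())"
```

```text
44.6667 [0.51432359 0.21836729 0.29334234] [-0.31074742  0.09890465 -0.5611425 ] [-0.01600961  0.03098274  0.06179077] 0.05089654298680848
top floor plane slopes,z [ 2.17617730e-02 -4.95982875e-05  9.12121721e-03] 93
 rim [ 0.50013341 -0.03944005] 0.07041848589671611 0.03984748145629324 0.10225411966798381
the job is handed in; nothing more can be done
None
```

I put the navy bowl under the outlet and turned the crank clockwise until the red and then the yellow tub had dropped into it. Then I opened the jaws, lifted clear of the knob and handed in at about 44.7 s. The hand-in gives no verdict, so this rests on my own checks.

- **Bowl:** it stands level (tilt about 0.02 rad) at (0.500, −0.039), 1–2 mm from the outlet point I measured.
- **Tubs:** red and yellow are in the bowl. The yellow tub leans against the red one near the lip, and the highest point I measured on it was about 44 mm. Blue and green are still in the magazine, with their tops at 97 mm.
- **Crank:** I kept the pads loose around the knob so they could not squeeze it, and rotated the tool with the arm so the push stayed across it. I re-gripped twice in easy parts of the turn.
- **Forces:** at the readings between moves, the push across the arm peaked at about 16 N on the second heavy point, against 13 N on the first. Force along the arm stayed under about 1 N. I could not see `knob_flex` itself or what happened between readings.
- **Bystanders:** the red-capped and white-capped jars show no shift in the pictures. I did not check the timer again, but the arm never went near it.

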